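# Load watch case backs in a marking fixture and close the row with a straightedge

## Robot

A 6-joint arm with a two-finger parallel gripper is mounted at the origin on a cart in front of the work surface, level with it; the furniture and walls round the work are solid. World frame = base frame: x ahead of the robot, y to its left, z up, the work surface at z = 0. Lengths are in m, angles in rad, forces in N, time in s.
With the tool pointing down it reaches from about 0.325 to 0.9 m from the base axis. Payload 6.1 kg.
Tool frame: the origin (TCP) lies midway between the tips of the shut fingers; the grasp point (between the pads) lies 19 mm behind it; z points along the fingers, y is the line along which they close (so a half turn about z gives the same grasp; the last joint's range is limited). The gripper opens to 87 mm and grips with 3 to 60 N. Pads are 19 mm wide; open, the fingers measure 117 mm over their backs; the gripper's body (75 mm by 190 mm) begins 51 mm behind the grasp point.
Start: joints at [-1.364, 0.22, 1.526, -0, 1.395, -0.126], TCP at [0.204, -0.591, 0.223] pointing down, gripper open.
Joint ranges: [-2.98, 2.98], [-0.91, 2.08], [0.09, 2.57], [-1.24, 4.39], [0.2, 2.65], [-2.68, 2.68]. Speed limits (rad/s): [2.57, 2.57, 3.01, 3.14, 3.14, 3.14].

## Interface

Orientations are given as a rotation vector (axis times angle).
In Python, from bench import get_state, optics, hand_in gives the robot as it stands.
- The arm moves only by the tool step_arm, never from a script. Its argument "steps" is one flat list of numbers, 7 for each row, row after row: the shift along the tool's x, y, z in mm, then the turn, a rotation vector about the tool's x, y, z in degrees, then the finger opening in mm, from 0 to 87. A call has 1 to 20 rows; each row is the pose to reach, as a shift and turn from the pose commanded when the call began, along the tool's axes at that moment; what a row does not reach only later rows make up. A row lasts 1/12 s, in which the tool goes at most 41.7 mm and 7.16 degrees, less where a joint would pass 70% of its speed; a pose out of reach is approached as far as the arm can. A call with a gripper value outside its range is refused whole. The fingers move at their own pace and stop on an object; "force" is the grip in N (left out, the last holds). Time passes only in rows, so rows that repeat a pose let the fingers close. It gives the time, the measured TCP pose, the force, the opening and the grip force at its end, in the units of the state.
- get_state(): the state, without advancing time (a new reading comes with each control period).
- optics.capture(name): name is "scene" or "top" or "wrist"; returns a dict with "color" (384x512x3 uint8, red, green, blue), "z_map" (384x512 float32, m along the optical axis (not along the pixel's ray), 0 where there is no reading), "fx", "fy", "cx", "cy" (pixels), "R" (3x3) and "t" (3): a world point X has camera coordinates R X + t. Camera axes: x right, y down, z forward; pixel columns grow to the right and rows downward; lengths in m; the calibration is good to about 2 mm. A picture is of the moment at which its call begins.
- hand_in(): hands the job in; it is judged then, once.
The state is a dict: "t": time; "q": joint angles; "qd": joint speeds; "effort": joint torques, N m; "tool_pos": TCP position; "orientation": TCP orientation; "ft_force": force on the tool from outside, world axes, zero at the start; "torque": the same for the moment, N m; "width": opening from 0.0 (shut) to 1.0 (fully open); "grasp_force": force on a finger pad.
Only numpy, scipy, OpenCV 4.12 (cv2) and the standard library are available. Lean on these libraries where they do the work, as an engineer would, in place of code of your own. Each camera call takes 0.05 s, during which the arm holds its last target. There are 200 camera calls.

## Task

Take every watch case back out of the rack and lay it rim down (closed, notched face up) in a nest of the marking fixture, one to a nest, nudged home against both dowels. Then lay the straightedge flat on the plate on the open side of the nests, about centred on the row, and slide it up until its long edge touches both stop pins at once. Let go, and leave everything else on the bench as it is.

Things in the scene. Friction and masses are not known exactly. Their poses are not given: they have to be found in the camera images.
- fixture: Marking fixture, fixed: dark steel plate 130x256 mm, 5 mm thick, with a row of four nests and a stop pin at either end of the row. Origin on the bench below the middle of the nest row; the row runs along y; the plate spans x=-95 to +35 mm. +x points from the open side of the nests (the robot's side) to the dowels.
- rack: Wooden rack, fixed, 44x206 mm; origin mid-underside, y along the row. Four slots at y=+82.5, +27.5, -27.5, -82.5 mm, 11.6 mm wide along y between cheeks 4 mm thick, 24 mm high. A back stands on edge in a slot, its axis along y, closed face to either side, centre 30.7 mm and top 51.7 mm above the bench. Some slots may be empty.
- straightedge: Loose steel straightedge, 25 mm wide (x), 224 mm long (y), 8 mm thick, about 250 g, with a black grip rib on top in the middle, 12 mm wide (x), 60 mm long (y), from 8 to 28 mm above the underside. Origin mid-underside, z up. Either long edge may be used.
- back_1: Watch case back: steel disc 42 mm across, 10 mm thick, 45 g. One face closed with six small notches; the other a 3.5 mm wide raised rim round a 3 mm deep hollow with a darker floor (contact as a solid disc). Origin mid-disc; x axis = disc axis, pointing out of the closed face; stands on edge (x level) at the start. May be absent.
- back_2: Watch case back: steel disc 42 mm across, 10 mm thick, 45 g. One face closed with six small notches; the other a 3.5 mm wide raised rim round a 3 mm deep hollow with a darker floor (contact as a solid disc). Origin mid-disc; x axis = disc axis, pointing out of the closed face; stands on edge (x level) at the start. May be absent.
- back_3: Watch case back: steel disc 42 mm across, 10 mm thick, 45 g. One face closed with six small notches; the other a 3.5 mm wide raised rim round a 3 mm deep hollow with a darker floor (contact as a solid disc). Origin mid-disc; x axis = disc axis, pointing out of the closed face; stands on edge (x level) at the start. May be absent.
- back_4: Watch case back: steel disc 42 mm across, 10 mm thick, 45 g. One face closed with six small notches; the other a 3.5 mm wide raised rim round a 3 mm deep hollow with a darker floor (contact as a solid disc). Origin mid-disc; x axis = disc axis, pointing out of the closed face; stands on edge (x level) at the start. May be absent.
- nest_1 (a point): Centre of a nest, on the plate's top face (5 mm above the bench). Two bright dowels, 8 mm across, 14 mm high, stand 19.2 mm toward the fixture's +x and 16 mm to either side; a back pushed toward +x against both has its centre straight above this point. Nests are 52 mm apart.
- nest_2 (a point): Centre of a nest, on the plate's top face (5 mm above the bench). Two bright dowels, 8 mm across, 14 mm high, stand 19.2 mm toward the fixture's +x and 16 mm to either side; a back pushed toward +x against both has its centre straight above this point. Nests are 52 mm apart.
- nest_3 (a point): Centre of a nest, on the plate's top face (5 mm above the bench). Two bright dowels, 8 mm across, 14 mm high, stand 19.2 mm toward the fixture's +x and 16 mm to either side; a back pushed toward +x against both has its centre straight above this point. Nests are 52 mm apart.
- nest_4 (a point): Centre of a nest, on the plate's top face (5 mm above the bench). Two bright dowels, 8 mm across, 14 mm high, stand 19.2 mm toward the fixture's +x and 16 mm to either side; a back pushed toward +x against both has its centre straight above this point. Nests are 52 mm apart.
- pin_left (a point): Foot (on its axis, at the plate's top face) of the stop pin at the +y end of the row: 8 mm across, 14 mm high, in a brass collar; at x=-18.5, y=+100 mm in the fixture. A straightedge touching it has its long middle line 16.5 mm away; against both pins it stands 1.5 mm clear of backs that are home.
- pin_right (a point): Foot (on its axis, at the plate's top face) of the stop pin at the -y end of the row: 8 mm across, 14 mm high, in a brass collar; at x=-18.5, y=-100 mm in the fixture. A straightedge touching it has its long middle line 16.5 mm away; against both pins it stands 1.5 mm clear of backs that are home.
- tape_reel: Bystander: yellow reel of polishing tape, 80 mm across, 48 mm high; origin at the middle of its underside.
- small_box_2: Bystander: small white card box, 59x73x26 mm; origin at the middle of its underside.
- strap_spool_1: Bystander: small round tin with dark lid, 50 mm across, 20 mm high; origin at the middle of its underside.
- oil_cup: Bystander: red oil cup with white cover, 35 mm across, 26 mm high; origin at the middle of its underside.
- movement_part: Bystander: round watch movement, 27 mm across, 11 mm high; origin at the middle of its underside.
- driver_1: Bystander: fine screwdriver, 86 mm long; origin at the middle of its underside.
- tweezers_c: Bystander: steel tweezers, 121 mm long; origin at the middle of its underside.

How it is judged:
On the way, in this order (a step that is already met when the one before it is completed fails the run):
1. every case back that is there lies flat, rim down, in a nest of its own (within 15 mm of its centre) ((horizontal distance between back_1 and nest_1 below 0.015 m or horizontal distance between back_1 and nest_2 below 0.015 m or horizontal distance between back_1 and nest_3 below 0.015 m or horizontal distance between back_1 and nest_4 below 0.015 m) and angle between each of back_1, back_2, back_3, back_4's own x axis and vertical below 0.1 rad and height (world z) of each of back_1, back_2, back_3, back_4 below 0.014 m and (horizontal distance between back_2 and nest_1 below 0.015 m or horizontal distance between back_2 and nest_2 below 0.015 m or horizontal distance between back_2 and nest_3 below 0.015 m or horizontal distance between back_2 and nest_4 below 0.015 m) and (horizontal distance between back_3 and nest_1 below 0.015 m or horizontal distance between back_3 and nest_2 below 0.015 m or horizontal distance between back_3 and nest_3 below 0.015 m or horizontal distance between back_3 and nest_4 below 0.015 m) and (horizontal distance between back_4 and nest_1 below 0.015 m or horizontal distance between back_4 and nest_2 below 0.015 m or horizontal distance between back_4 and nest_3 below 0.015 m or horizontal distance between back_4 and nest_4 below 0.015 m)), for 0.2 s.
2. the straightedge lies flat on the plate and touches both stop pins ((x of pin_left in the frame of straightedge between 0.0145 and 0.0185 m or x of pin_left in the frame of straightedge between -0.0185 and -0.0145 m) and (x of pin_right in the frame of straightedge between 0.0145 and 0.0185 m or x of pin_right in the frame of straightedge between -0.0185 and -0.0145 m) and angle between the y axis of straightedge and the y axis of fixture, either way round below 0.03 rad and x of straightedge in the frame of fixture below -0.025 m and angle between straightedge's own z axis and vertical below 0.04 rad and height (world z) of straightedge below 0.0075 m and y of straightedge in the frame of fixture between -0.011 and 0.011 m), for 0.2 s.
At the end, for the whole second after the job is handed in: Every case back present lies flat, closed face up, within 4 mm of the centre of a nest; the straightedge lies flat on the plate, on the open side, centred on the row within 11 mm, its long edge within 2 mm of touching each stop pin; all is released and at rest (all of step 2 and (horizontal distance between back_1 and nest_1 below 0.004 m or horizontal distance between back_1 and nest_2 below 0.004 m or horizontal distance between back_1 and nest_3 below 0.004 m or horizontal distance between back_1 and nest_4 below 0.004 m) and angle between each of back_1, back_2, back_3, back_4's own x axis and vertical below 0.1 rad and height (world z) of each of back_1, back_2, back_3, back_4 below 0.014 m and (horizontal distance between back_2 and nest_1 below 0.004 m or horizontal distance between back_2 and nest_2 below 0.004 m or horizontal distance between back_2 and nest_3 below 0.004 m or horizontal distance between back_2 and nest_4 below 0.004 m) and (horizontal distance between back_3 and nest_1 below 0.004 m or horizontal distance between back_3 and nest_2 below 0.004 m or horizontal distance between back_3 and nest_3 below 0.004 m or horizontal distance between back_3 and nest_4 below 0.004 m) and (horizontal distance between back_4 and nest_1 below 0.004 m or horizontal distance between back_4 and nest_2 below 0.004 m or horizontal distance between back_4 and nest_3 below 0.004 m or horizontal distance between back_4 and nest_4 below 0.004 m) and linear speed of each of straightedge, back_1, back_2, back_3, back_4 below 0.01 m/s).
It fails at once if a bystander is moved by more than 30 mm (distance of any of tape_reel, small_box_2, strap_spool_1, oil_cup, movement_part, driver_1, tweezers_c from where it was at the start of the episode above 0.03 m).
Of back_1, back_2, back_3, back_4 only 2 to 4 are there at a start; the rules pass over those that are not, and their reading is None.
At some moment in a run one of straightedge may be knocked a few centimetres aside while the robot is not near it.
It also fails if it takes over 210 s, if anything falls off the work surface, if the arm or the gripper's body presses on something with over 40 N, if the wrist force passes 120 N, or if a joint passes its speed limit or range.

## Working session

There is one attempt and no reset: what is moved stays moved. The work goes in short steps, Python scripts to look and compute and a tool call to move; the robot and the scene stay as the last step left them, time stands still between calls to the robot, and variables do not carry over. Pictures are saved under pics/ and viewed, at most 15 in all, crops included, and the job is handed in when it is done.

Besides the shell and the picture viewer there is one more tool, called after ">>>" as a command line: name --argument value ..., lists and objects as JSON in quotes. step_arm: Moves the arm, as the interface text tells. Its arguments: {"type":"object","properties":{"steps":{"type":"array"},"force":{"type":"number"}},"required":["steps"]}

```bash
mkdir -p pics; ls; python3 - <<'E'
from bench import get_state, optics
import cv2,numpy as np
s=get_state(); print(s)
for n in ("scene","top"):
    c=optics.capture(n); cv2.imwrite(f"pics/{n}0.png",cv2.resize(c["color"][:,:,::-1],(800,600),interpolation=cv2.INTER_CUBIC))
    print(n,c["fx"],c["cx"],c["cy"],c["R"].round(3).tolist(),c["t"], -c["R"].T@c["t"]); np.savez(f"pics/{n}0.npz",**c)
E
```

```text
pics
{'t': 0.0, 'q': array([-1.36409246e+00,  2.21223247e-01,  1.52761306e+00,  1.22550108e-05,
        1.39471269e+00, -1.26117603e-01]), 'qd': array([-0.00081533, -0.00017132,  0.00087192, -0.00062978, -0.00122889,
       -0.00048631]), 'effort': array([ 7.55511928e-05, -4.94613254e+01, -3.87378681e+01,  6.99490216e-02,
        5.71948488e-02, -1.52429766e-04]), 'tool_pos': array([ 0.20405479, -0.59008868,  0.22143802]), 'orientation': array([-3.09626594e+00, -5.20057949e-01,  1.04789035e-04]), 'ft_force': array([ 0.69876436,  0.23539643, -0.06864189]), 'torque': array([-0.02010647,  0.00158026, -0.00222954]), 'grasp_force': 0.0, 'width': 1.0009635197507072}
scene 405.97094713488633 252.10506849719073 189.69451307695476 [[0.839, -0.543, 0.014], [-0.199, -0.332, -0.922], [0.506, 0.771, -0.387]] [-0.46595308  0.13169636  1.02327121] [-0.10022281 -0.99868777  0.52356309]
top 346.9557458590478 256.39218637136963 186.90213160511712 [[-0.015, -1.0, -0.0], [-0.995, 0.015, -0.096], [0.096, -0.001, -0.995]] [-0.08245447  0.49769402  1.15866552] [ 0.3830424  -0.08839354  1.20102829]
```

View pics/top0.png

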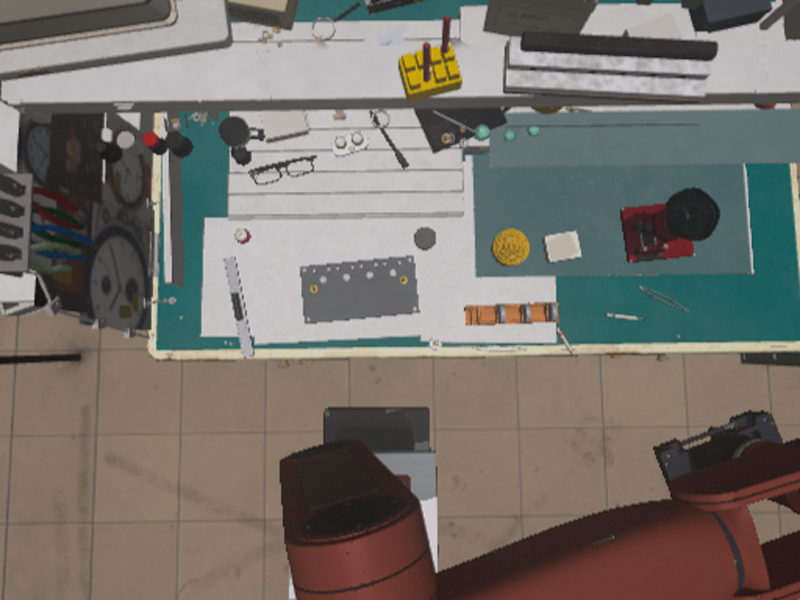

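View pics/scene0.png

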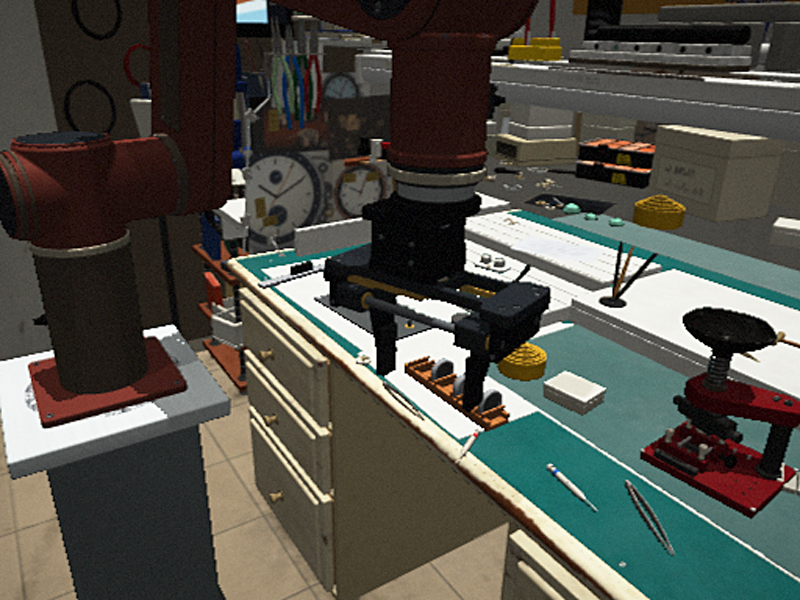

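The top view shows the fixture at (360,290) with brass pins at (314,288) and (404,280). The rack is at (512,313) with what look like three discs, at about (500), (528) and (553). The straightedge is at (240,305), and the shelf front is along row ~105. I'll localise roughly first, then move in with the wrist camera.

```bash
cat > h.py <<'E'
import numpy as np, cv2
from scipy.spatial.transform import Rotation as Ro
from bench import get_state, optics
def cap(n,tag=None,crop=None,view=True):
    c=optics.capture(n)
    if tag:
        im=c["color"][:,:,::-1]
        cv2.imwrite(f"pics/{tag}.png",cv2.resize(im,(800,600),interpolation=cv2.INTER_CUBIC)); np.savez(f"pics/{tag}.npz",**c)
    return c
def ray(c,u,v,z):
    u=np.atleast_1d(u).astype(float);v=np.atleast_1d(v)
    d=np.stack([(u-c["cx"])/c["fx"],(v-c["cy"])/c["fy"],np.ones_like(u)],1)@c["R"]
    o=-c["R"].T@c["t"]; return o+d*((z-o[2])/d[:,2])[:,None]
def pts(c):
    v,u=np.mgrid[:384,:512]; Z=c["z_map"].astype(float)
    P=np.stack([(u-c["cx"])/c["fx"]*Z,(v-c["cy"])/c["fy"]*Z,Z],-1)
    return (P-c["t"])@c["R"]
def proj(c,X):
    p=np.atleast_2d(X)@c["R"].T+c["t"]; return np.stack([c["fx"]*p[:,0]/p[:,2]+c["cx"],c["fy"]*p[:,1]/p[:,2]+c["cy"]],1)
def delta(pos,R):
    """tool-frame shift mm, turn deg from measured pose to target"""
    s=get_state(); A=Ro.from_rotvec(s["orientation"])
    return (A.inv().apply(np.array(pos)-s["tool_pos"])*1e3).round(1), np.degrees((A.inv()*R).as_rotvec()).round(2)
def down(yaw_y,lean=0):
    """tool down, tool y at azimuth yaw_y(deg), then turned lean deg about tool y"""
    a=np.radians(yaw_y); y=np.array([np.cos(a),np.sin(a),0]); z=np.array([0,0,-1.])
    return Ro.from_matrix(np.stack([np.cross(y,z),y,z],1))*Ro.from_rotvec([0,np.radians(lean),0])
E
python3 - <<'E'
from h import *
c=np.load("pics/top0.npz"); 
hsv=cv2.cvtColor(c["color"],cv2.COLOR_RGB2HSV)
for nm,(u,v,z) in dict(pinL=(201,184,.008),pinR=(258.6,179,.008),fcorn1=(193,172,.005),fc2=(265,164,.005),fc3=(195,207,.005),fc4=(268,199,.005),rackL=(298,202,.02),rackR=(356,200,.02),se1=(146,165,.008),se2=(159,227,.008),grip=(152,196,.028),reel=(327,158,.04),box=(360,158,.02),spool=(272,152,.02),cup=(156,151,.026),mov=(278,220,.01),driver=(400,203,0),shelf=(200,66,.1),shelf2=(200,137,.05)).items(): print(nm,ray(c,u,v,z)[0].round(3))
P=pts(c); print("shelf hts",[P[r,200].round(2).tolist() for r in (20,40,60,66,70,75,100,125,150)])
b=c["color"].astype(int)
for r in range(190,210,2): print(r,[int(x) for x in P[r,298:358:2,2]*1000])
E
```

```text
pinL [0.511 0.101 0.008]
pinR [ 0.525 -0.098  0.008]
fcorn1 [0.554 0.13  0.005]
fc2 [ 0.578 -0.121  0.005]
fc3 [0.432 0.123 0.005]
fc4 [ 0.456 -0.129  0.005]
rackL [ 0.443 -0.231  0.02 ]
rackR [ 0.447 -0.429  0.02 ]
se1 [0.58  0.293 0.008]
se2 [0.365 0.245 0.008]
grip [0.47  0.264 0.028]
reel [ 0.59  -0.331  0.04 ]
box [ 0.592 -0.448  0.02 ]
spool [ 0.617 -0.146  0.02 ]
cup [0.625 0.253 0.026]
mov [ 0.383 -0.162  0.01 ]
driver [ 0.435 -0.586  0.   ]
shelf [0.892 0.09  0.1  ]
shelf2 [0.666 0.098 0.05 ]
shelf hts [[0.97, 0.07, 0.24], [0.78, 0.03, 0.48], [0.73, 0.03, 0.48], [0.73, 0.03, 0.45], [0.91, 0.1, 0.03], [0.89, 0.1, 0.03], [0.8, 0.1, 0.04], [0.71, 0.1, 0.03], [0.63, 0.11, 0.0]]
190 [0, -1, -1, 1, -2, 0, 0, 2, 0, 0, -3, -3, 1, -2, 2, 0, 0, -4, -3, -2, 0, -1, 0, -1, -1, 2, -6, 1, -5, 0]
192 [-2, -2, 0, 0, -3, 5, -3, -3, -1, 1, 0, 0, 0, 1, 0, -1, 2, -2, 3, 1, -4, -1, 2, 1, 3, 1, 2, 0, 0, 0]
194 [-2, -5, 0, 1, 2, -5, 2, 0, 0, 1, 15, 34, 20, 12, 16, 15, 17, 11, 22, 41, 36, 14, 16, 18, 15, 17, 19, 37, 45, 19]
196 [15, 12, 15, 12, 22, 13, 17, 16, 13, 15, 23, 44, 45, 5, 2, 5, 8, 6, 22, 42, 46, 5, 8, 6, 9, 13, 24, 36, 50, 4]
198 [8, 7, 23, 5, 19, 8, 9, 7, 7, 6, 23, 46, 50, 1201, 5, 2, 6, 4, 24, 34, 50, 7, 8, 6, 5, 7, 23, 34, 47, 49]
200 [8, 6, 24, 5, 25, 5, 4, 6, 10, 8, 23, 47, 53, 7, 3, 6, 9, 9, 18, 27, 48, 6, 4, 5, 4, 5, 21, 37, 50, 50]
202 [6, 9, 21, 3, 20, 10, 9, 10, 1201, 3, 23, 46, 53, 6, 5, 10, 4, 6, 28, 28, 46, 10, 8, 8, 9, 7, 21, 30, 46, 49]
204 [8, 7, 22, 9, 25, 8, 8, 5, 4, 7, 18, 43, 44, 5, 7, 6, 8, 9, 20, 26, 41, 11, 18, 17, 11, 18, 24, 31, 39, 14]
206 [16, 14, 21, 19, 21, 14, 16, 17, 12, 15, 23, 36, 32, 7, 15, 15, 13, 16, 23, 13, 16, 2, 1, -1, -4, -1, 1, 1, 0, 0]
208 [0, -4, 0, 0, -2, -2, 2, -4, 2, 1, 0, 0, -2, -1, -4, 0, 0, 0, -2, 1, -3, -2, 0, -1, 1, 0, 1, 0, 1, 0]
```

```bash
python3 - <<'E'
from h import *
c=cap("wrist"); s=get_state(); A=Ro.from_rotvec(s["orientation"])
print("cam in tool", A.inv().apply(-c["R"].T@c["t"]-s["tool_pos"]).round(3), (A.inv().as_matrix()@c["R"].T).round(2).tolist(),c["fx"])
for p in ([.42,-.33,.26],[.4,-.33,.26]): print(delta(p,down(0)))
E
```

```text
cam in tool [ 0.074  0.001 -0.162] [[0.0, -0.96, -0.27], [1.0, 0.0, -0.0], [0.0, -0.27, 0.96]] 301.79087443523184
(array([ 289.1, -175.5,  -38. ]), array([-7.000e-02, -6.000e-02, -7.093e+01]))
(array([ 270.2, -182. ,  -38. ]), array([-7.000e-02, -6.000e-02, -7.093e+01]))
```

>>> step_arm --steps '[289, -175.5, -38, 0, 0, -71, 87, 289, -175.5, -38, 0, 0, -71, 87, 289, -175.5, -38, 0, 0, -71, 87, 289, -175.5, -38, 0, 0, -71, 87, 289, -175.5, -38, 0, 0, -71, 87, 289, -175.5, -38, 0, 0, -71, 87, 289, -175.5, -38, 0, 0, -71, 87, 289, -175.5, -38, 0, 0, -71, 87, 289, -175.5, -38, 0, 0, -71, 87, 289, -175.5, -38, 0, 0, -71, 87, 289, -175.5, -38, 0, 0, -71, 87, 289, -175.5, -38, 0, 0, -71, 87, 289, -175.5, -38, 0, 0, -71, 87, 289, -175.5, -38, 0, 0, -71, 87, 289, -175.5, -38, 0, 0, -71, 87]'

```text
t: 1.4
tool_pos: [0.4195, -0.3309, 0.2603]
orientation: [-2.223, -2.219, -0.0]
ft_force: [-0.8, -0.0, 0.2]
width: 1.001
grasp_force: 0.0
```

```bash
python3 - <<'E'
from h import *
c=cap("wrist","w1"); s=get_state(); print(s["t"],s["q"].round(3),s["tool_pos"],s["orientation"].round(3))
E
```

```text
1.45 [-0.815 -0.02   1.715 -0.     1.447 -0.814] [ 0.41955546 -0.3308866   0.26037946] [-2.223 -2.22  -0.   ]
```

View pics/w1.png

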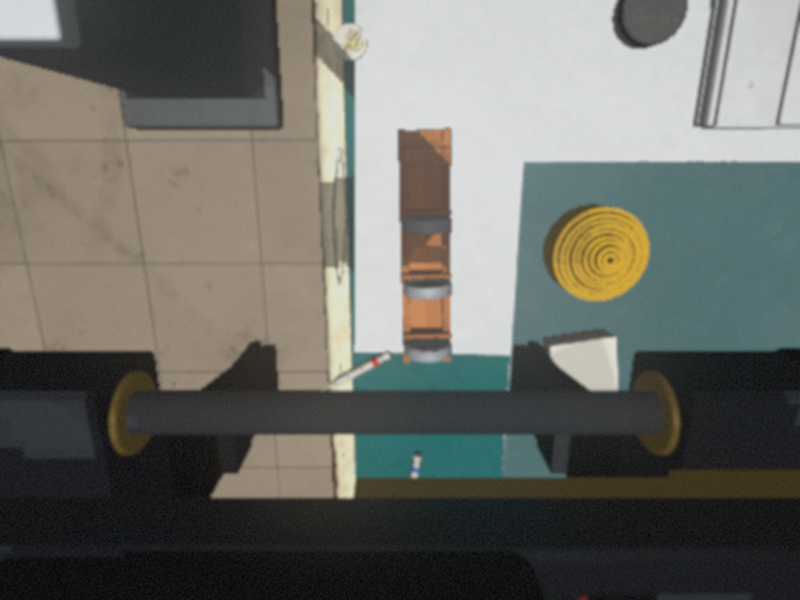

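```bash
python3 - <<'E'
from h import *
c=cap("scene","s1"); uv=proj(c,[[.445,-.23,.03],[.445,-.43,.03]]).round().astype(int); print(uv)
m=uv.mean(0).astype(int)
a=c["color"][m[1]-38:m[1]+38,m[0]-50:m[0]+50]; w=np.load("pics/w1.npz")["color"][130:240,235:310]
a=cv2.resize(a,(400,304),interpolation=cv2.INTER_CUBIC); w=cv2.resize(w,(375,550),interpolation=cv2.INTER_CUBIC)
o=np.zeros((550,780,3),np.uint8); o[:304,:400]=a; o[:,405:]=w; cv2.imwrite("pics/m1.png",o[:,:,::-1])
E
```

```text
[[265 225]
 [316 261]]
```

View pics/m1.png

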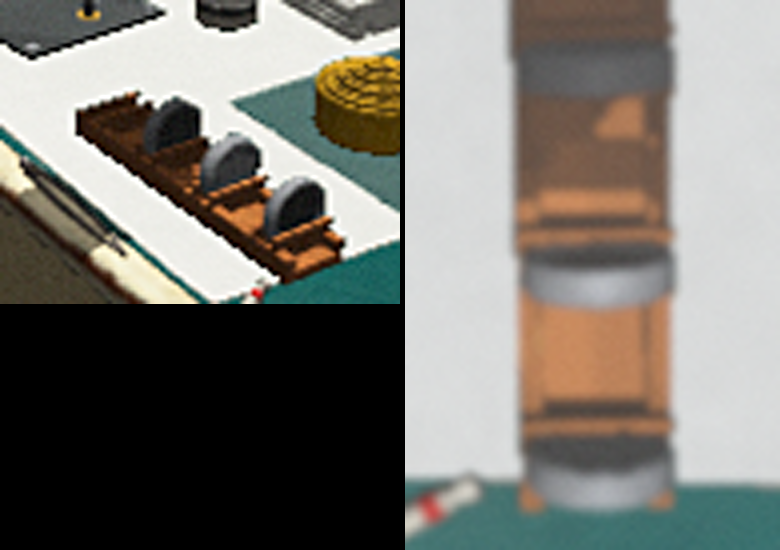

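```bash
python3 - <<'E'
from h import *
R=down(0,-30); cam=np.array([.445,-.14,.21]); p=cam-R.apply([.074,0,-.162]); print(p,delta(p,R), R.apply([-.27,0,.96]))
E
```

```text
[ 0.445      -0.28508588  0.10670388] (array([ 45.7,  25.4, 153.7]), array([-2.000e-02, -3.001e+01, -3.000e-02])) [ 0.         -0.71382686 -0.69638439]
```

>>> step_arm --steps '[46, 25, 154, 0, -30, 0, 87, 46, 25, 154, 0, -30, 0, 87, 46, 25, 154, 0, -30, 0, 87, 46, 25, 154, 0, -30, 0, 87, 46, 25, 154, 0, -30, 0, 87, 46, 25, 154, 0, -30, 0, 87, 46, 25, 154, 0, -30, 0, 87, 46, 25, 154, 0, -30, 0, 87, 46, 25, 154, 0, -30, 0, 87]'

```text
t: 2.25
tool_pos: [0.4464, -0.2862, 0.109]
orientation: [1.927, 1.923, -0.513]
ft_force: [0.3, -0.8, 1.5]
width: 0.997
grasp_force: 0.0
```

```bash
python3 - <<'E'
from h import *
c=cap("wrist","w2"); s=get_state(); print(s["t"],s["q"].round(3),s["tool_pos"],s["orientation"].round(3))
E
```

```text
2.3 [-0.424  0.008  2.081 -0.613  0.914 -0.074] [ 0.44621837 -0.28625895  0.10897687] [ 1.927  1.923 -0.513]
```

View pics/w2.png

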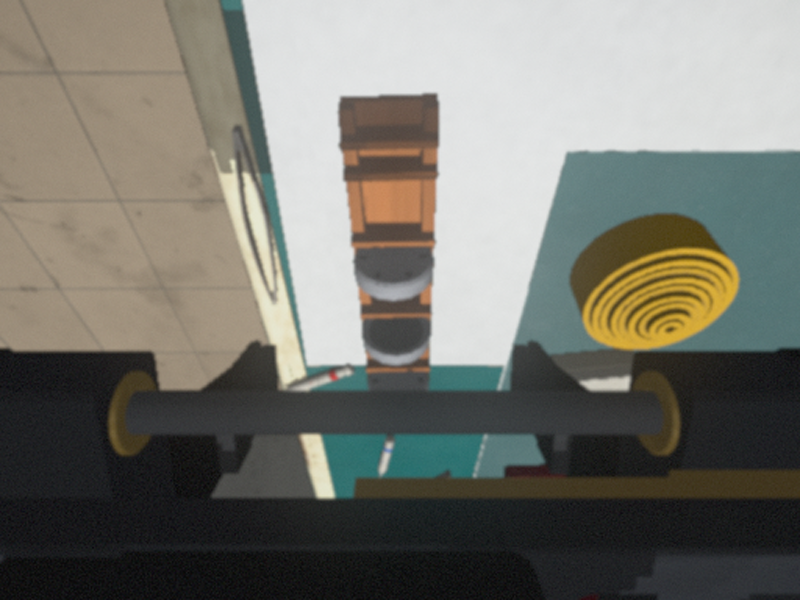

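```bash
python3 - <<'E'
from h import *
w=np.load("pics/w2.npz")["color"][150:250,215:290]
s=np.load("pics/s1.npz")["color"][220:265,265:320]
o=np.zeros((600,780,3),np.uint8)
f=lambda a,k:cv2.resize(cv2.convertScaleAbs(a,alpha=1.6,beta=10),None,fx=k,fy=k,interpolation=cv2.INTER_CUBIC)
o[:600,:450]=f(w,6); o[:270,450:780]=f(s,6); cv2.imwrite("pics/m2.png",o[:,:,::-1])
E
```

```text
(no output)
```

View pics/m2.png

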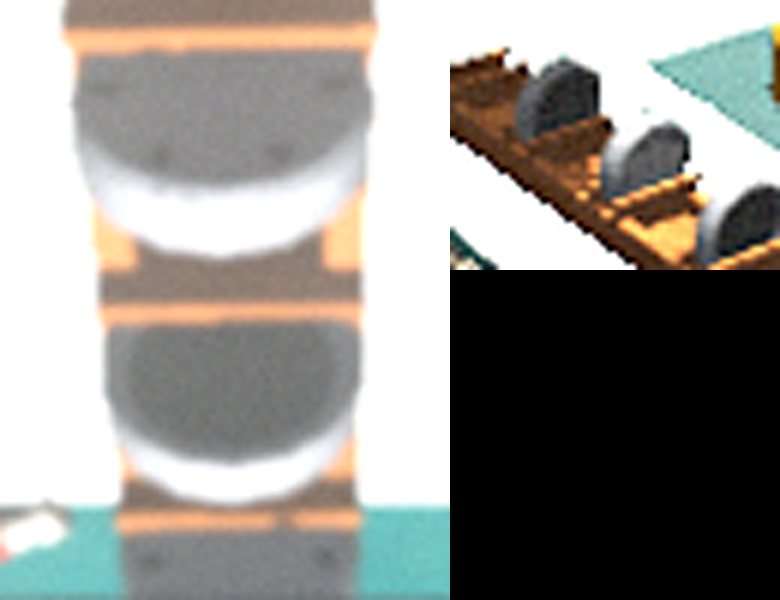

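Notches are visible on the +y face of the slot +27.5 disc (A) and the slot −82.5 disc (C). The middle disc (B) shows its hollow on +y. So A and C are closed toward +y, and B is closed toward −y.

```bash
python3 - <<'E'
from h import *
for t in ("w1","w2"):
    c=np.load(f"pics/{t}.npz"); P=pts(c); hsv=cv2.cvtColor(c["color"],cv2.COLOR_RGB2HSV)
    wood=cv2.inRange(hsv,(5,90,40),(18,255,255))>0
    box=(P[...,0]>.40)&(P[...,0]<.49)&(P[...,1]>-.46)&(P[...,1]<-.2)
    m=wood&box; q=P[m]; r=cv2.minAreaRect((q[(q[:,2]>.003)&(q[:,2]<.03),:2]*1000).astype(np.float32)); print(t,"wood rect",r)
    d=box&(P[...,2]>.03)&(P[...,2]<.06)&(hsv[...,1]<60)
    for k,y in (("A",-.303),("B",-.358),("C",-.413)):
        p=P[d&(abs(P[...,1]-y)<.02)]
        if len(p)>20: print(k,len(p),"x",np.percentile(p[:,0],[2,50,98]).round(4),"y",np.percentile(p[:,1],[2,50,98]).round(4),"z",np.percentile(p[:,2],[2,98]).round(4))
E
```

```text
w1 wood rect ((447.4206237792969, -333.170654296875), (42.07270050048828, 203.19630432128906), 1.7089309692382812)
A 312 x [0.4271 0.4453 0.4662] y [-0.31   -0.3042 -0.2996] z [0.0308 0.0516]
B 264 x [0.4286 0.4475 0.4683] y [-0.3641 -0.3584 -0.3547] z [0.031  0.0515]
C 342 x [0.4303 0.4496 0.4691] y [-0.4197 -0.4118 -0.4094] z [0.0311 0.0514]
w2 wood rect ((448.2833557128906, -331.2916564941406), (42.049720764160156, 181.37277221679688), 1.6927639245986938)
A 1208 x [0.4285 0.4472 0.4661] y [-0.3099 -0.3009 -0.2994] z [0.0304 0.051 ]
B 800 x [0.4299 0.4489 0.468 ] y [-0.3631 -0.3579 -0.3543] z [0.0307 0.0507]
C 209 x [0.4315 0.4513 0.47  ] y [-0.4117 -0.4103 -0.4088] z [0.0302 0.0367]
```

```bash
python3 - <<'E'
from h import *
for p in ([.4467,-.3045,.10],[.4467,-.3045,.05],[.4467,-.3045,.0255],[.4467,-.3045,.16]): print(delta(p,down(1.7)))
E
```

```text
(array([-11.3,   0.5,  16.9]), array([-0.25, 30.06, -1.78]))
(array([13.8,  0.3, 60.2]), array([-0.25, 30.06, -1.78]))
(array([26. ,  0.2, 81.4]), array([-0.25, 30.06, -1.78]))
(array([-41.3,   0.7, -35. ]), array([-0.25, 30.06, -1.78]))
```

>>> step_arm --steps '[-11.3, 0.5, 17, -0.2, 30, -1.8, 87, -11.3, 0.5, 17, -0.2, 30, -1.8, 87, -11.3, 0.5, 17, -0.2, 30, -1.8, 87, -11.3, 0.5, 17, -0.2, 30, -1.8, 87, -11.3, 0.5, 17, -0.2, 30, -1.8, 80, -11.3, 0.5, 17, -0.2, 30, -1.8, 70, 0, 0.5, 37, -0.2, 30, -1.8, 60, 14, 0.3, 60, -0.2, 30, -1.8, 60, 20, 0.3, 71, -0.2, 30, -1.8, 60, 26, 0.2, 81.4, -0.2, 30, -1.8, 60, 26, 0.2, 81.4, -0.2, 30, -1.8, 60, 26, 0.2, 81.4, -0.2, 30, -1.8, 38, 26, 0.2, 81.4, -0.2, 30, -1.8, 38, 26, 0.2, 81.4, -0.2, 30, -1.8, 38, 26, 0.2, 81.4, -0.2, 30, -1.8, 38, 26, 0.2, 81.4, -0.2, 30, -1.8, 38]' --force 20

```text
t: 3.63
tool_pos: [0.4462, -0.3032, 0.0243]
orientation: [-2.185, -2.256, 0.005]
ft_force: [2.1, 0.4, 1.7]
width: 0.47
grasp_force: 20.6
```

>>> step_arm --steps '[0, 0, -30, 0, 0, 0, 38, 0, 0, -60, 0, 0, 0, 38, 0, 0, -100, 0, 0, 0, 38, 246, 61, -236, 0, 0, 0, 38, 246, 61, -236, 0, 0, 0, 38, 246, 61, -236, 0, 0, 0, 38, 246, 61, -236, 0, 0, 0, 38, 246, 61, -236, 0, 0, 0, 38, 246, 61, -236, 0, 0, 0, 38, 246, 61, -236, 0, 0, 0, 38, 246, 61, -236, 0, 0, 0, 38, 246, 61, -236, 0, 0, 0, 38, 246, 61, -236, 0, 0, 0, 38, 246, 61, -236, 0, 0, 0, 38]'

```text
t: 4.8
tool_pos: [0.4985, -0.0557, 0.2576]
orientation: [-2.184, -2.252, 0.007]
ft_force: [0.1, -0.2, -0.3]
width: 0.473
grasp_force: 20.0
```

```bash
python3 - <<'E'
from h import *
c=cap("wrist","w3"); s=get_state(); print(s["t"],s["q"].round(3),s["tool_pos"],s["width"],s["grasp_force"])
hsv=cv2.cvtColor(c["color"],cv2.COLOR_RGB2HSV)
br=cv2.inRange(hsv,(15,90,60),(32,255,255)); br[230:]=0
for z in (.005,.007):
  n,l,st,ce=cv2.connectedComponentsWithStats(br)
  for i in range(1,n):
    if st[i,4]>8: print("brass",ce[i].round(1),st[i,4],ray(c,*ce[i],z)[0].round(4))
E
```

```text
4.85 [-0.268 -0.095  1.791 -0.002  1.452 -0.298] [ 0.4985074  -0.05582918  0.25755084] 0.4729546732440006 19.999796748161316
brass [265.8  33.9] 116 [0.5102 0.1024 0.005 ]
brass [271.4 186.5] 79 [ 0.5268 -0.0942  0.005 ]
brass [265.8  33.9] 116 [0.5101 0.102  0.007 ]
brass [271.4 186.5] 79 [ 0.5267 -0.0936  0.007 ]
```

View pics/w3.png

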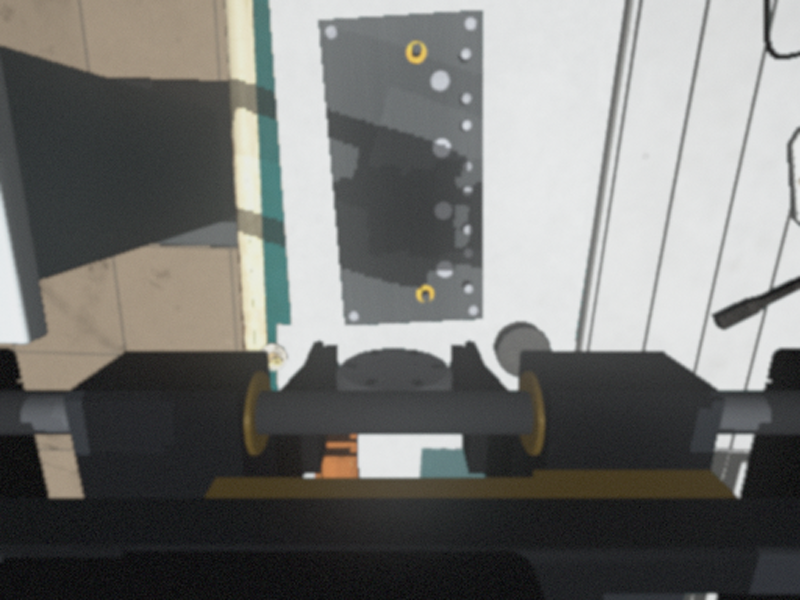

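```bash
python3 - <<'E'
from h import *
c=np.load("pics/w3.npz")
px=[(265.8,33.9),(271.4,187.5),(281.6,51.2),(283,94),(283.5,134.4),(284.2,172.8),(212,20.5),(301,14.5),(226,202),(302.5,198.5)]
L=np.array([[-18.5,100],[-18.5,-100],[0,78],[0,26],[0,-26],[0,-78]])/1e3
W=ray(c,*np.array(px).T,.005)[:,:2]; print(W.round(4))
def fit(L,W):
    M,_=cv2.estimateAffinePartial2D(L,W); return M
M=fit(L,W[:6]); s=np.hypot(M[0,0],M[1,0]); a=np.degrees(np.arctan2(M[1,0],M[0,0])); print("scale",s,"az",a,"orig",M[:,2]); print((np.c_[L,np.ones(6)]@M.T-W[:6]).round(4).tolist())
print("rivets local",((W[6:]-M[:,2])@(M[:,:2]/s)).round(4).tolist())
E
```

```text
[[ 0.5102  0.1024]
 [ 0.5269 -0.0957]
 [ 0.531   0.0831]
 [ 0.5358  0.0316]
 [ 0.5396 -0.0206]
 [ 0.5438 -0.0737]
 [ 0.4431  0.1154]
 [ 0.5524  0.1253]
 [ 0.4625 -0.1196]
 [ 0.5723 -0.1105]]Traceback (most recent call last):
  File "<stdin>", line 8, in <module>
  File "<stdin>", line 7, in fit
cv2.error: OpenCV(4.12.0) /io/opencv/modules/calib3d/src/ptsetreg.cpp:1108: error: (-215:Assertion failed) count >= 0 && to.checkVector(2) == count in function 'estimateAffinePartial2D'
```

```bash
cat >> h.py <<'E'
F=np.array([.537,.0048]); FA=4.7
def fx(x,y):
    a=np.radians(FA); return F+np.array([[np.cos(a),-np.sin(a)],[np.sin(a),np.cos(a)]])@np.array([x,y])
def place(x,y,lean=55,h=.0064,gap=.001):
    R=down(FA,lean); z=R.apply([0,0,1]); l=np.radians(lean)
    C=np.array([*fx(x,y),.005+.021*np.cos(l)+.005*np.sin(l)+gap]); return C+h*z,R
E
python3 - <<'E'
from h import *
p,R=place(-.035,.078); print(p)
for d in (.12,.03,0): print(delta(p+[0,0,d],R))
E
```

```text
[0.49529692 0.08489481 0.01846998]
(array([140.7,   1.9, 119.1]), array([ 1.06, 54.96, -2.92]))
(array([140.7,   2.5, 209.1]), array([ 1.06, 54.96, -2.92]))
(array([140.7,   2.7, 239.1]), array([ 1.06, 54.96, -2.92]))
```

>>> step_arm --steps '[141, 2, 119, 1, 55, -3, 38, 141, 2, 119, 1, 55, -3, 38, 141, 2, 119, 1, 55, -3, 38, 141, 2, 119, 1, 55, -3, 38, 141, 2, 119, 1, 55, -3, 38, 141, 2, 119, 1, 55, -3, 38, 141, 2, 119, 1, 55, -3, 38, 141, 2, 119, 1, 55, -3, 38, 141, 2, 119, 1, 55, -3, 38, 141, 2, 119, 1, 55, -3, 38, 141, 2, 119, 1, 55, -3, 38, 141, 2, 119, 1, 55, -3, 38]'

```text
t: 5.85
tool_pos: [0.4967, 0.0861, 0.1405]
orientation: [-1.562, -1.705, -0.817]
ft_force: [-0.2, -0.3, -0.1]
width: 0.472
grasp_force: 20.0
```

```bash
python3 - <<'E'
from h import *
s=get_state(); print(s["q"].round(3),s["tool_pos"]); p,R=place(-.035,.078)
for d in (.03,0): print(delta(p+[0,0,d],R))
cap("scene","s2")
E
```

```text
[-0.498  0.333  1.862  0.754  1.598 -0.83 ] [0.49665488 0.08613904 0.14054405]
(array([-75.9,  -1.9,  52.1]), array([0.05, 0.13, 0.33]))
(array([-100.5,   -2.1,   69.3]), array([0.05, 0.13, 0.33]))
```

View pics/s2.png

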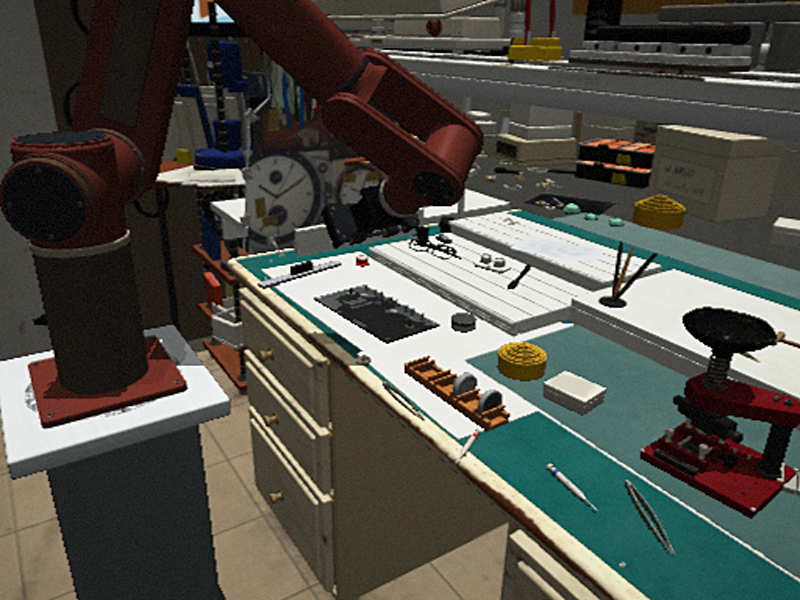

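The tool is leaning clear of everything, and the wrist at (430,190) is above the fixture and tin. Next I lower and release.

>>> step_arm --steps '[-38, -1, 26, 0, 0, 0, 38, -76, -2, 52, 0, 0, 0, 38, -84, -2, 58, 0, 0, 0, 38, -92, -2, 63, 0, 0, 0, 38, -98, -2, 67, 0, 0, 0, 38, -101, -2, 69.5, 0, 0, 0, 38, -101, -2, 69.5, 0, 0, 0, 38, -101, -2, 69.5, 0, 0, 0, 38]'

```text
t: 6.57
tool_pos: [0.4957, 0.085, 0.0186]
orientation: [-1.561, -1.704, -0.818]
ft_force: [-0.8, 0.4, 0.9]
width: 0.469
grasp_force: 20.0
```

>>> step_arm --steps '[0, 0, 0, 0, 0, 0, 46, 0, 0, 0, 0, 0, 0, 52, 0, 0, 0, 0, 0, 0, 56, 0, 0, 0, 0, 0, 0, 56, 0, 0, 0, 0, 0, 0, 56, 0, 0, -20, 0, 0, 0, 56, 0, 0, -50, 0, 0, 0, 56, 0, 0, -100, 0, 0, 0, 56, -50, 0, -150, 0, -30, 0, 70, -50, 0, -180, 0, -55, 0, 87, -50, 0, -180, 0, -55, 0, 87, -50, 0, -180, 0, -55, 0, 87, -50, 0, -180, 0, -55, 0, 87, -50, 0, -180, 0, -55, 0, 87, -50, 0, -180, 0, -55, 0, 87, -50, 0, -180, 0, -55, 0, 87]'

```text
t: 7.9
tool_pos: [0.5102, -0.0899, 0.0809]
orientation: [2.119, 2.307, 0.002]
ft_force: [0.3, 0.0, -0.4]
width: 0.996
grasp_force: 0.0
```

```bash
python3 - <<'E'
from h import *
s=get_state(); print(s["t"],s["q"].round(3),s["tool_pos"])
c=cap("wrist","w4"); P=pts(c)
uv=proj(c,[[*fx(-.035,.078),.015],[*fx(0,.078),.005]]); print(uv)
cap("top","t4")
for p,R in (([.4483,-.359,.12],down(181.7)),([.4483,-.359,.12],down(-178.3))): print(delta(p,R))
t=np.load("pics/t4.npz"); cv2.imwrite("pics/m4.png",np.hstack([cv2.resize(c["color"],(480,360)),cv2.resize(t["color"][140:230,170:250],(320,360))])[:,:,::-1])
E
```

```text
7.9 [-0.325  0.111  1.934 -0.003  1.088 -0.409] [ 0.51017904 -0.08992559  0.08088245]
[[249.75402196 -55.70638605]
 [302.0766789  -47.70983399]]
(array([-264.8,  -84.5,  -40.2]), array([-8.0000e-02,  3.8000e-01, -1.7661e+02]))
(array([-264.8,  -84.5,  -40.2]), array([-8.0000e-02,  3.8000e-01, -1.7661e+02]))
```

View pics/m4.png

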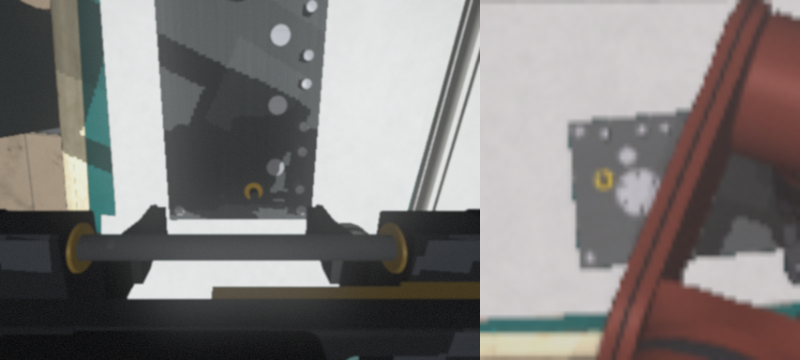

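Disc A lies flat beside nest 1 with its notches up (around (637,190) in the right half). Now for B, with the gripper half-turned.

>>> step_arm --steps '[0, 0, -40, 0, 0, 7, 87, -30, -10, -60, 0, 0, 14, 87, -60, -20, -60, 0, 0, 21, 87, -90, -30, -60, 0, 0, 28, 87, -120, -40, -60, 0, 0, 35, 87, -150, -50, -60, 0, 0, 42, 87, -180, -60, -60, 0, 0, 49, 87, -210, -70, -60, 0, 0, 56, 87, -240, -80, -60, 0, 0, 63, 87, -264, -84, -60, 0, 0, 70, 87, -264, -84, -60, 0, 0, 77, 87, -264, -84, -60, 0, 0, 84, 87, -264, -84, -60, 0, 0, 91, 87, -264, -84, -60, 0, 0, 98, 87, -264, -84, -60, 0, 0, 100, 87, -264, -84, -60, 0, 0, 100, 87]'

```text
t: 9.33
tool_pos: [0.4472, -0.3611, 0.1384]
orientation: [-3.135, 0.145, -0.005]
ft_force: [0.8, -0.1, 0.1]
width: 1.0
grasp_force: 0.0
```

```bash
python3 - <<'E'
from h import *
s=get_state(); print(s["t"],s["q"].round(3),s["tool_pos"])
for z in (.1,.05,.0255): print(delta([.4483,-.359,z],down(-178.3)))
E
```

```text
9.3333 [-0.819  0.175  1.742  0.005  1.224  0.842] [ 0.44716596 -0.3610579   0.13842626]
(array([ 0.8, -2. , 38.4]), array([-0.31,  0.  , 83.01]))
(array([ 0.7, -1.8, 88.4]), array([-0.31,  0.  , 83.01]))
(array([  0.6,  -1.7, 112.9]), array([-0.31,  0.  , 83.01]))
```

>>> step_arm --steps '[1, -2, 20, 0, 0, 83, 87, 1, -2, 20, 0, 0, 83, 87, 1, -2, 20, 0, 0, 83, 87, 1, -2, 20, 0, 0, 83, 87, 1, -2, 20, 0, 0, 83, 87, 1, -2, 20, 0, 0, 83, 87, 1, -2, 20, 0, 0, 83, 87, 1, -2, 20, 0, 0, 83, 87, 1, -2, 20, 0, 0, 83, 80, 1, -2, 38, 0, 0, 83, 70, 1, -2, 38, 0, 0, 83, 60, 1, -2, 38, 0, 0, 83, 60, 1, -2, 38, 0, 0, 83, 60]'

```text
t: 10.42
tool_pos: [0.4485, -0.3587, 0.1002]
orientation: [-2.252, 2.184, -0.0]
ft_force: [-0.2, -0.6, 0.1]
width: 0.727
grasp_force: 0.0
```

```bash
python3 - <<'E'
from h import *
s=get_state(); print(s["t"],s["q"].round(3),s["tool_pos"])
for z in (.1,.05,.0255): print(delta([.4483,-.359,z],down(-178.3)))
E
```

```text
10.4167 [-0.814  0.219  1.77   0.005  1.153  2.295] [ 0.44851952 -0.35867384  0.10021767]
(array([0.3, 0.2, 0.2]), array([-0.18,  0.17,  0.05]))
(array([ 0.5,  0.4, 50.2]), array([-0.18,  0.17,  0.05]))
(array([ 0.5,  0.5, 74.7]), array([-0.18,  0.17,  0.05]))
```

>>> step_arm --steps '[0.5, 0.5, 30, 0, 0, 0, 60, 0.5, 0.5, 55, 0, 0, 0, 60, 0.5, 0.5, 68, 0, 0, 0, 60, 0.5, 0.5, 74.5, 0, 0, 0, 60, 0.5, 0.5, 74.5, 0, 0, 0, 60, 0.5, 0.5, 74.5, 0, 0, 0, 38, 0.5, 0.5, 74.5, 0, 0, 0, 38, 0.5, 0.5, 74.5, 0, 0, 0, 38, 0.5, 0.5, 74.5, 0, 0, 0, 38, 0.5, 0.5, 74.5, 0, 0, 0, 38, 0.5, 0.5, 60, 0, 0, 0, 38, 0.5, 0.5, 30, 0, 0, 0, 38, 0.5, 0.5, 0, 0, 0, 0, 38, 0.5, 0.5, -40, 0, 0, 0, 38, 0.5, 0.5, -60, 0, 0, 0, 38, 0.5, 0.5, -60, 0, 0, 0, 38]' --force 20

```text
t: 11.75
tool_pos: [0.4516, -0.3621, 0.1683]
orientation: [-2.255, 2.183, -0.022]
ft_force: [0.8, -0.7, -0.3]
width: 0.474
grasp_force: 20.0
```

```bash
python3 - <<'E'
from h import *
s=get_state(); print(s["t"],s["q"].round(3),s["tool_pos"],s["width"],s["grasp_force"])
p,R=place(-.035,.026); print(p)
print(delta([.49,-.17,.2],down(4.7)))
E
```

```text
11.75 [-0.814  0.144  1.719  0.004  1.265  2.294] [ 0.45160259 -0.36207117  0.16829007] 0.4744974269765205 19.9999138712883
[0.49955772 0.03306967 0.01846998]
(array([-190.5,  -45. ,  -32.7]), array([ -0.75,   1.05, 177.16]))
```

>>> step_arm --steps '[0, 0, -10, 0, 0, -7, 38, -20, -5, -20, 0, 0, -14, 38, -40, -10, -30, 0, 0, -21, 38, -60, -15, -33, 0, 0, -28, 38, -80, -20, -33, 0, 0, -35, 38, -100, -25, -33, 0, 0, -42, 38, -120, -30, -33, 0, 0, -49, 38, -140, -35, -33, 0, 0, -56, 38, -160, -40, -33, 0, 0, -63, 38, -180, -45, -33, 0, 0, -70, 38, -190, -45, -33, 0, 0, -77, 38, -190, -45, -33, 0, 0, -84, 38, -190, -45, -33, 0, 0, -91, 38, -190, -45, -33, 0, 0, -98, 38, -190, -45, -33, 0, 0, -100, 38, -190, -45, -33, 0, 0, -100, 38]'

```text
t: 13.08
tool_pos: [0.487, -0.1674, 0.1936]
orientation: [-3.124, -0.327, -0.005]
ft_force: [1.2, -0.3, -0.8]
width: 0.472
grasp_force: 20.0
```

```bash
python3 - <<'E'
from h import *
s=get_state(); print(s["t"],s["q"].round(3),s["tool_pos"],s["width"],s["grasp_force"])
p,R=place(-.035,.026)
print(delta([.49,-.1,.2],down(4.7)))
E
```

```text
13.0833 [-0.486 -0.024  1.844  0.003  1.318  0.876] [ 0.48696725 -0.16743077  0.19358908] 0.4724960241541562 19.999046623706818
(array([ 16.9, -65.3,  -6.3]), array([  0.11,  -0.18, -82.76]))
```

>>> step_arm --steps '[17, -65, -6, 0, 0, -82.8, 38, 17, -65, -6, 0, 0, -82.8, 38, 17, -65, -6, 0, 0, -82.8, 38, 17, -65, -6, 0, 0, -82.8, 38, 17, -65, -6, 0, 0, -82.8, 38, 17, -65, -6, 0, 0, -82.8, 38, 17, -65, -6, 0, 0, -82.8, 38, 17, -65, -6, 0, 0, -82.8, 38, 17, -65, -6, 0, 0, -82.8, 38, 17, -65, -6, 0, 0, -82.8, 38, 17, -65, -6, 0, 0, -82.8, 38, 17, -65, -6, 0, 0, -82.8, 38, 17, -65, -6, 0, 0, -82.8, 38, 17, -65, -6, 0, 0, -82.8, 38, 17, -65, -6, 0, 0, -82.8, 38]'

```text
t: 14.33
tool_pos: [0.4904, -0.1007, 0.2001]
orientation: [2.132, 2.305, 0.005]
ft_force: [-0.3, 0.4, -0.8]
width: 0.478
grasp_force: 20.0
```

```bash
python3 - <<'E'
from h import *
s=get_state(); print(s["t"],s["q"].round(3),s["tool_pos"],s["width"],s["grasp_force"])
p,R=place(-.035,.026)
for d in (.1,.03,.01,0): print(delta(p+[0,0,d],R))
E
```

```text
14.3333 [-0.362 -0.066  1.873  0.002  1.332 -0.44 ] [ 0.49035424 -0.10065943  0.20008531] 0.4778697234087467 20.000074803829193
(array([132.6,  19.3,  81.8]), array([ 0.29, 54.96, -0.11]))
(array([132.5,  19.1, 151.8]), array([ 0.29, 54.96, -0.11]))
(array([132.5,  19. , 171.8]), array([ 0.29, 54.96, -0.11]))
(array([132.5,  19. , 181.8]), array([ 0.29, 54.96, -0.11]))
```

>>> step_arm --steps '[132, 19, 82, 0.3, 55, 0, 38, 132, 19, 82, 0.3, 55, 0, 38, 132, 19, 82, 0.3, 55, 0, 38, 132, 19, 82, 0.3, 55, 0, 38, 132, 19, 82, 0.3, 55, 0, 38, 132, 19, 82, 0.3, 55, 0, 38, 132, 19, 82, 0.3, 55, 0, 38, 132, 19, 82, 0.3, 55, 0, 38, 132, 19, 82, 0.3, 55, 0, 38, 132, 19, 82, 0.3, 55, 0, 38, 132, 19, 115, 0.3, 55, 0, 38, 132, 19, 145, 0.3, 55, 0, 38, 132, 19, 160, 0.3, 55, 0, 38, 132, 19, 170, 0.3, 55, 0, 38, 132, 19, 177, 0.3, 55, 0, 38, 132, 19, 181, 0.3, 55, 0, 38, 132, 19, 181, 0.3, 55, 0, 38, 132, 19, 181, 0.3, 55, 0, 38]'

```text
t: 15.83
tool_pos: [0.5, 0.0323, 0.0204]
orientation: [-1.563, -1.7, -0.814]
ft_force: [0.2, -0.8, -0.3]
width: 0.473
grasp_force: 20.0
```

>>> step_arm --steps '[0, 0, 0, 0, 0, 0, 46, 0, 0, 0, 0, 0, 0, 52, 0, 0, 0, 0, 0, 0, 56, 0, 0, 0, 0, 0, 0, 56, 0, 0, 0, 0, 0, 0, 56, 0, 0, -20, 0, 0, 0, 56, 0, 0, -50, 0, 0, 0, 56, 0, 0, -100, 0, 0, 0, 56, -50, 0, -150, 0, -30, 0, 70, -50, 0, -180, 0, -55, 0, 87, -50, 0, -180, 0, -55, 0, 87, -50, 0, -180, 0, -55, 0, 87, -50, 0, -180, 0, -55, 0, 87, -50, 0, -180, 0, -55, 0, 87, -50, 0, -180, 0, -55, 0, 87, -50, 0, -180, 0, -55, 0, 87]'

```text
t: 17.17
tool_pos: [0.5147, -0.1426, 0.0831]
orientation: [2.122, 2.308, -0.003]
ft_force: [-0.1, 0.2, 0.1]
width: 0.99
grasp_force: 0.0
```

```bash
python3 - <<'E'
from h import *
s=get_state(); print(s["t"],s["q"].round(3),s["tool_pos"])
for z in (.14,.1,.05,.0255): print(delta([.450,-.414,z],down(1.7)))
E
```

```text
17.1667 [-0.415  0.148  1.888 -0.004  1.101 -0.497] [ 0.51470718 -0.14260889  0.08313762]
(array([-265.3,  -87.1,  -55.5]), array([0.15, 0.33, 3.12]))
(array([-265.1,  -87.2,  -15.5]), array([0.15, 0.33, 3.12]))
(array([-264.8,  -87.3,   34.5]), array([0.15, 0.33, 3.12]))
(array([-264.7,  -87.4,   59. ]), array([0.15, 0.33, 3.12]))
```

>>> step_arm --steps '[0, 0, -40, 0, 0, 3, 87, -265, -87, -56, 0, 0, 3, 87, -265, -87, -56, 0, 0, 3, 87, -265, -87, -56, 0, 0, 3, 87, -265, -87, -56, 0, 0, 3, 87, -265, -87, -56, 0, 0, 3, 87, -265, -87, -56, 0, 0, 3, 80, -265, -87, -56, 0, 0, 3, 70, -265, -87, -56, 0, 0, 3, 60, -265, -87, -56, 0, 0, 3, 60, -265, -87, -15, 0, 0, 3, 60, -265, -87, -15, 0, 0, 3, 60, -265, -87, -15, 0, 0, 3, 60]'

```text
t: 18.25
tool_pos: [0.4483, -0.411, 0.0941]
orientation: [-2.18, -2.251, -0.001]
ft_force: [-0.8, 0.0, -0.1]
width: 0.695
grasp_force: 0.0
```

```bash
python3 - <<'E'
from h import *
s=get_state(); print(s["t"],s["q"].round(3),s["tool_pos"])
for z in (.1,.05,.0255): print(delta([.450,-.414,z],down(1.7)))
t=cap("top"); cv2.imwrite("pics/m5.png",cv2.resize(t["color"][130:240,140:370],(800,383))[:,:,::-1]); np.savez("pics/t5.npz",**t)
E
```

```text
18.25 [-0.872  0.307  1.674  0.     1.168 -0.904] [ 0.44828601 -0.41104601  0.0941024 ]
(array([-3. ,  1.6, -5.9]), array([-0.27, -0.34,  0.14]))
(array([-3.3,  1.8, 44.1]), array([-0.27, -0.34,  0.14]))
(array([-3.4,  1.9, 68.6]), array([-0.27, -0.34,  0.14]))
```

View pics/m5.png

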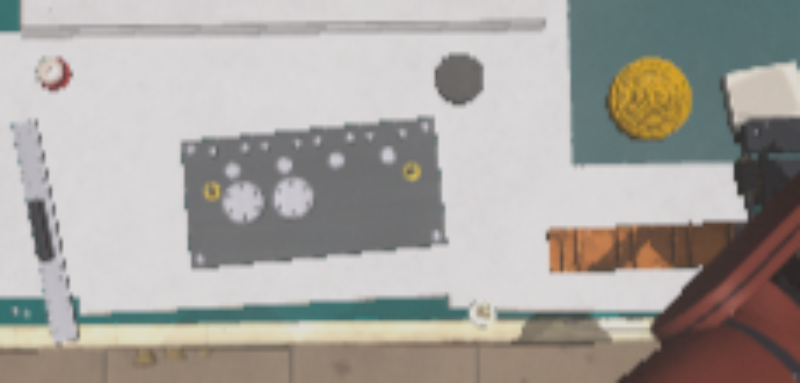

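>>> step_arm --steps '[0, 0, 0, 0, 0, 0, 60, 0, 0, 0, 0, 0, 0, 60, 0, 0, 0, 0, 0, 0, 60]'

```text
t: 18.55
tool_pos: [0.4505, -0.4149, 0.0986]
orientation: [2.185, 2.255, -0.001]
ft_force: [0.0, -0.4, 0.3]
width: 0.686
grasp_force: 0.0
```

```bash
python3 - <<'E'
from h import *
s=get_state(); print(s["t"],s["tool_pos"],s["qd"].round(4))
for z in (.0255,): print(delta([.450,-.414,z],down(1.7)))
E
```

```text
18.55 [ 0.45048304 -0.41488687  0.09855406] [-0.0056  0.008   0.004   0.0007 -0.0022 -0.004 ]
(array([ 1. , -0.5, 73.1]), array([0.06, 0.11, 0.11]))
```

>>> step_arm --steps '[0.5, -0.5, 30, 0, 0, 0, 60, 0.5, -0.5, 55, 0, 0, 0, 60, 0.5, -0.5, 66, 0, 0, 0, 60, 0.5, -0.5, 73.5, 0, 0, 0, 60, 0.5, -0.5, 73.5, 0, 0, 0, 60, 0.5, -0.5, 73.5, 0, 0, 0, 38, 0.5, -0.5, 73.5, 0, 0, 0, 38, 0.5, -0.5, 73.5, 0, 0, 0, 38, 0.5, -0.5, 73.5, 0, 0, 0, 38, 0.5, -0.5, 73.5, 0, 0, 0, 38, 0.5, -0.5, 60, 0, 0, 0, 38, 0.5, -0.5, 30, 0, 0, 0, 38, 0.5, -0.5, 0, 0, 0, 0, 38, 0.5, -0.5, -40, 0, 0, 0, 38, 0.5, -0.5, -80, 0, 0, 0, 38, 0.5, -0.5, -80, 0, 0, 0, 38, 0.5, -0.5, -80, 0, 0, 0, 38, 0.5, -0.5, -80, 0, 0, 0, 38]' --force 20

```text
t: 20.05
tool_pos: [0.4489, -0.4138, 0.1773]
orientation: [-2.187, -2.255, 0.001]
ft_force: [-0.4, 0.4, -1.3]
width: 0.472
grasp_force: 20.0
```

```bash
python3 - <<'E'
from h import *
s=get_state(); print(s["t"],s["q"].round(3),s["tool_pos"],s["width"],s["grasp_force"])
print(delta([.49,-.15,.2],down(4.7)))
p,R=place(-.035,-.026)
for d in (.1,.03,.01,0): print(delta(p+[0,0,d],R))
E
```

```text
20.05 [-0.874  0.221  1.612 -0.     1.308 -0.904] [ 0.44891021 -0.4137992   0.17729824] 0.4724892358957494 19.99997913837433
(array([262.4,  49.2, -22.8]), array([-0.02,  0.01, -2.92]))
(array([393.2,  67.1,  58.8]), array([ 1.38, 54.99, -2.71]))
(array([393.2,  67.2, 128.8]), array([ 1.38, 54.99, -2.71]))
(array([393.2,  67.2, 148.8]), array([ 1.38, 54.99, -2.71]))
(array([393.2,  67.2, 158.8]), array([ 1.38, 54.99, -2.71]))
```

>>> step_arm --steps '[262, 49, -23, 0, 0, -3, 38, 262, 49, -23, 0, 0, -3, 38, 262, 49, -23, 0, 0, -3, 38, 262, 49, -23, 0, 0, -3, 38, 262, 49, -23, 0, 0, -3, 38, 262, 49, -23, 0, 0, -3, 38, 393, 67, 59, 1.4, 55, -2.7, 38, 393, 67, 59, 1.4, 55, -2.7, 38, 393, 67, 59, 1.4, 55, -2.7, 38, 393, 67, 59, 1.4, 55, -2.7, 38, 393, 67, 59, 1.4, 55, -2.7, 38, 393, 67, 59, 1.4, 55, -2.7, 38, 393, 67, 59, 1.4, 55, -2.7, 38, 393, 67, 59, 1.4, 55, -2.7, 38, 393, 67, 59, 1.4, 55, -2.7, 38, 393, 67, 59, 1.4, 55, -2.7, 38, 393, 67, 59, 1.4, 55, -2.7, 38, 393, 67, 59, 1.4, 55, -2.7, 38]'

```text
t: 21.55
tool_pos: [0.5039, -0.0185, 0.1183]
orientation: [-1.565, -1.7, -0.813]
ft_force: [0.5, 0.3, 0.1]
width: 0.474
grasp_force: 20.0
```

```bash
python3 - <<'E'
from h import *
s=get_state(); print(s["t"],s["q"].round(3),s["tool_pos"],s["width"],s["grasp_force"])
p,R=place(-.035,-.026)
for d in (.03,.01,0): print(delta(p+[0,0,d],R))
E
```

```text
21.55 [-0.645  0.47   1.725  0.662  1.676 -0.916] [ 0.5038517  -0.01849997  0.11830622] 0.4736820011487504 19.999970197677612
(array([-57.3,  -0.1,  39.9]), array([-0.04,  0.09,  0.04]))
(array([-73.7,  -0.1,  51.4]), array([-0.04,  0.09,  0.04]))
(array([-81.8,  -0.1,  57.2]), array([-0.04,  0.09,  0.04]))
```

>>> step_arm --steps '[-34, 0, 24, 0, 0, 0, 38, -57, 0, 40, 0, 0, 0, 38, -67, 0, 47, 0, 0, 0, 38, -74, 0, 51.5, 0, 0, 0, 38, -79, 0, 55, 0, 0, 0, 38, -82, 0, 57, 0, 0, 0, 38, -82, 0, 57, 0, 0, 0, 38, -82, 0, 57, 0, 0, 0, 38, -82, 0, 57, 0, 0, 0, 38]'

```text
t: 22.3
tool_pos: [0.5044, -0.0197, 0.0188]
orientation: [-1.565, -1.699, -0.815]
ft_force: [-0.1, -0.1, -1.4]
width: 0.476
grasp_force: 20.0
```

>>> step_arm --steps '[0, 0, 0, 0, 0, 0, 46, 0, 0, 0, 0, 0, 0, 52, 0, 0, 0, 0, 0, 0, 56, 0, 0, 0, 0, 0, 0, 56, 0, 0, 0, 0, 0, 0, 56, 0, 0, -20, 0, 0, 0, 56, 0, 0, -50, 0, 0, 0, 56, 0, 0, -100, 0, 0, 0, 56, 50, 0, -180, 0, -30, 0, 40, 50, 0, -180, 0, -55, 0, 20, 50, 0, -180, 0, -55, 0, 20, 50, 0, -180, 0, -55, 0, 20, 50, 0, -180, 0, -55, 0, 20, 50, 0, -180, 0, -55, 0, 20, 50, 0, -180, 0, -55, 0, 20, 50, 0, -180, 0, -55, 0, 20, 50, 0, -180, 0, -55, 0, 20, 50, 0, -180, 0, -55, 0, 20]'

```text
t: 23.8
tool_pos: [0.5134, -0.1362, 0.1622]
orientation: [-2.124, -2.312, -0.002]
ft_force: [0.1, -0.2, 0.6]
width: 0.231
grasp_force: 0.0
```

```bash
python3 - <<'E'
from h import *
s=get_state(); print(s["t"],s["q"].round(3),s["tool_pos"])
print(delta([*fx(-.14,.0),.22],down(94.7)),delta([*fx(-.10,.0),.22],down(94.7)))
E
```

```text
23.8 [-0.409  0.049  1.832  0.002  1.262 -0.495] [ 0.5134069  -0.13623187  0.16224414]
(array([ 139.1, -104.6,  -57.4]), array([ 8.000e-02, -1.300e-01, -8.984e+01])) (array([138.9, -64.6, -57.4]), array([ 8.000e-02, -1.300e-01, -8.984e+01]))
```

>>> step_arm --steps '[139, 5, -77, 0, 0, -89.8, 20, 139, 5, -77, 0, 0, -89.8, 20, 139, 5, -77, 0, 0, -89.8, 20, 139, 5, -77, 0, 0, -89.8, 20, 139, 5, -77, 0, 0, -89.8, 20, 139, 5, -77, 0, 0, -89.8, 20, 139, 5, -77, 0, 0, -89.8, 20, 139, 5, -77, 0, 0, -89.8, 20, 139, 5, -77, 0, 0, -89.8, 20, 139, 5, -77, 0, 0, -89.8, 20, 139, 5, -77, 0, 0, -89.8, 20, 139, 5, -77, 0, 0, -89.8, 20, 139, 5, -77, 0, 0, -89.8, 20, 139, 5, -77, 0, 0, -89.8, 20, 139, 5, -77, 0, 0, -89.8, 20, 139, 5, -77, 0, 0, -89.8, 20, 139, 5, -77, 0, 0, -89.8, 20]'

```text
t: 25.22
tool_pos: [0.5072, 0.0008, 0.2388]
orientation: [0.12, -3.138, -0.002]
ft_force: [-0.4, -0.2, 0.4]
width: 0.232
grasp_force: 0.0
```

```bash
python3 - <<'E'
from h import *
s=get_state(); print(s["t"],s["q"].round(3),s["tool_pos"],s["width"])
c=cap("wrist","w6")
E
```

```text
25.2167 [-1.550e-01 -7.400e-02  1.807e+00  1.000e-03  1.410e+00 -1.802e+00] [0.50719354 0.0007553  0.23884141] 0.23239567813984024
```

View pics/w6.png

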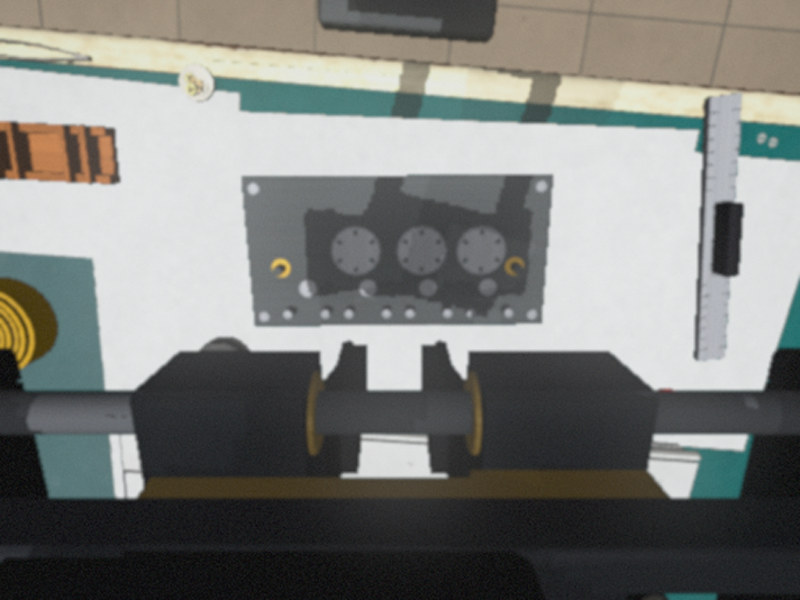

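All three discs are flat with notches up, at (481,250), (421,250) and (356,250). The straightedge is at (720,228). Next I compute local coordinates.

```bash
python3 - <<'E'
from h import *
c=np.load("pics/w6.npz"); k=.64
def loc(px,z):
    W=ray(c,*(np.array(px)*k).T,z)[:,:2]; a=np.radians(FA); R=np.array([[np.cos(a),-np.sin(a)],[np.sin(a),np.cos(a)]])
    return W,((W-F)@R*1000).round(1)
print("nests",*loc([(487,287.5),(428,288),(367.5,288),(307.5,288)],.005))
print("pins",*loc([(514,266),(281,267.5)],.006))
hsv=cv2.cvtColor(c["color"],cv2.COLOR_RGB2HSV)
g=c["color"].max(2)
W,l=loc([(481,250),(421.5,250),(356,250.5)],.015); print("discs",l)
W,l=loc([(708,96),(741,95),(696,359),(722,359)],.008); print("SE corners",W.round(4),W.mean(0))
W,l=loc([(724,202),(741,203),(715,275),(738,276)],.02);print("rib",W.round(4))
E
```

```text
nests [[ 0.53133624  0.08304825]
 [ 0.53571183  0.03208911]
 [ 0.53974129 -0.02020604]
 [ 0.54373597 -0.0720499 ]] [[  0.8  78.4]
 [  1.   27.3]
 [  0.7 -25.1]
 [  0.4 -77.1]]
pins [[ 0.51049246  0.10336296]
 [ 0.52709885 -0.09496954]] [[-18.3 100.4]
 [-18.  -98.6]]
discs [[-33.9  69.9]
 [-34.1  20.7]
 [-34.  -33.5]]
SE corners [[0.3654 0.2332]
 [0.3627 0.2585]
 [0.582  0.2782]
 [0.5803 0.3015]] [0.47258581 0.26787642]
rib [[0.4435 0.2585]
 [0.4433 0.2722]
 [0.5026 0.2667]
 [0.5019 0.286 ]]
```

>>> step_arm --steps '[45, 71.5, 40, 0, 0, 0, 20, 45, 71.5, 80, 0, 0, 0, 20, 45, 71.5, 120, 0, 0, 0, 20, 45, 71.5, 160, 0, 0, 0, 20, 45, 71.5, 200, 0, 0, 0, 20, 45, 71.5, 220, 0, 0, 0, 20, 45, 71.5, 229, 0, 0, 0, 20, 45, 71.5, 229, 0, 0, 0, 20, 45, 71.5, 229, 0, 0, 0, 20, 45, 71.5, 229, 0, 0, 0, 20]'

```text
t: 26.1
tool_pos: [0.4567, 0.0691, 0.0101]
orientation: [0.123, -3.138, -0.001]
ft_force: [0.8, -0.2, 0.8]
width: 0.228
grasp_force: 0.0
```

```bash
cat >> h.py <<'E'
F=np.array([.5375,.0055])
def tl():
    s=get_state(); a=np.radians(FA); R=np.array([[np.cos(a),-np.sin(a)],[np.sin(a),np.cos(a)]])
    return ((s["tool_pos"][:2]-F)@R*1000).round(1), (s["tool_pos"][2]*1000).round(1), s["ft_force"].round(1), round(s["t"],2)
E
python3 -c "
from h import *
print(tl(),delta(get_state()['tool_pos'],down(94.7)))"
```

```text
(array([-75.3,  70. ]), np.float64(10.1), array([ 0.8, -0.2,  0.8]), 26.1) (array([0., 0., 0.]), array([ 0.04, -0.04, -0.22]))
```

>>> step_arm --steps '[-6, 0, 0, 0, 0, 0, 20, -12, 0, 0, 0, 0, 0, 20, -16, 1, 0, 0, 0, 0, 20, -20, 2, 0, 0, 0, 0, 20, -24, 3.5, 0, 0, 0, 0, 20, -28, 5, 0, 0, 0, 0, 20, -32, 6, 0, 0, 0, 0, 20, -36, 7, 0, 0, 0, 0, 20, -39, 8, 0, 0, 0, 0, 20, -42, 8, 0, 0, 0, 0, 20, -44, 8, 0, 0, 0, 0, 20, -45, 8, 0, 0, 0, 0, 20, -46, 8, 0, 0, 0, 0, 20, -47, 8, 0, 0, 0, 0, 20, -47, 8, 0, 0, 0, 0, 20, -47, 8, 0, 0, 0, 0, 20]'

```text
t: 27.43
tool_pos: [0.5018, 0.0806, 0.0098]
orientation: [0.123, -3.136, -0.001]
ft_force: [-5.2, -0.4, 3.5]
width: 0.23
grasp_force: 2.4
```

```bash
python3 -c "
from h import *
print(tl())"
```

```text
(array([-29.4,  77.8]), np.float64(9.8), array([-5.2, -0.4,  3.5]), 27.43)
```

>>> step_arm --steps '[20, 0, 0, 0, 0, 0, 20, 47, 0, 0, 0, 0, 0, 20, 47, 0, -30, 0, 0, 0, 20, 47, -29, -30, 0, 0, 0, 20, 47, -58, -30, 0, 0, 0, 20, 47, -58, -30, 0, 0, 0, 20, 47, -58, -15, 0, 0, 0, 20, 47, -58, 0, 0, 0, 0, 20, 47, -58, 0, 0, 0, 0, 20, 47, -58, 0, 0, 0, 0, 20, 47, -58, 0, 0, 0, 0, 20]'

```text
t: 28.35
tool_pos: [0.461, 0.0194, 0.0106]
orientation: [-0.124, 3.139, 0.001]
ft_force: [-0.4, -0.0, -0.9]
width: 0.229
grasp_force: 0.0
```

```bash
python3 -c "
from h import *
print(tl())"
```

```text
(array([-75.1,  20.1]), np.float64(10.6), array([-0.4, -0. , -0.9]), 28.35)
```

>>> step_arm --steps '[-6, 0, 0, 0, 0, 0, 20, -12, 0, 0, 0, 0, 0, 20, -16, 1, 0, 0, 0, 0, 20, -20, 2, 0, 0, 0, 0, 20, -24, 3, 0, 0, 0, 0, 20, -28, 4, 0, 0, 0, 0, 20, -32, 5, 0, 0, 0, 0, 20, -36, 6, 0, 0, 0, 0, 20, -39, 6, 0, 0, 0, 0, 20, -42, 6, 0, 0, 0, 0, 20, -44, 6, 0, 0, 0, 0, 20, -45, 6, 0, 0, 0, 0, 20, -46, 6, 0, 0, 0, 0, 20, -47, 6, 0, 0, 0, 0, 20, -47, 6, 0, 0, 0, 0, 20, -47, 6, 0, 0, 0, 0, 20]'

```text
t: 29.68
tool_pos: [0.506, 0.0288, 0.0098]
orientation: [0.123, -3.137, -0.001]
ft_force: [-3.9, -0.6, 3.2]
width: 0.232
grasp_force: 2.0
```

>>> step_arm --steps '[20, 0, 0, 0, 0, 0, 20, 47, 0, 0, 0, 0, 0, 20, 47, 0, -30, 0, 0, 0, 20, 47, -30, -30, 0, 0, 0, 20, 47, -60, -30, 0, 0, 0, 20, 47, -60, -30, 0, 0, 0, 20, 47, -60, -15, 0, 0, 0, 20, 47, -60, 0, 0, 0, 0, 20, 47, -60, 0, 0, 0, 0, 20, 47, -60, 0, 0, 0, 0, 20, 47, -60, 0, 0, 0, 0, 20]'

```text
t: 30.6
tool_pos: [0.4651, -0.0345, 0.0105]
orientation: [0.124, -3.139, -0.001]
ft_force: [-0.6, 0.7, -0.5]
width: 0.231
grasp_force: 0.0
```

>>> step_arm --steps '[-6, 0, 0, 0, 0, 0, 20, -12, 0, 0, 0, 0, 0, 20, -16, 1, 0, 0, 0, 0, 20, -20, 2, 0, 0, 0, 0, 20, -24, 3.5, 0, 0, 0, 0, 20, -28, 5, 0, 0, 0, 0, 20, -32, 6, 0, 0, 0, 0, 20, -36, 7, 0, 0, 0, 0, 20, -39, 8, 0, 0, 0, 0, 20, -42, 8, 0, 0, 0, 0, 20, -44, 8, 0, 0, 0, 0, 20, -45, 8, 0, 0, 0, 0, 20, -46, 8, 0, 0, 0, 0, 20, -47, 8, 0, 0, 0, 0, 20, -47, 8, 0, 0, 0, 0, 20, -47, 8, 0, 0, 0, 0, 20]'

```text
t: 31.93
tool_pos: [0.5104, -0.023, 0.0099]
orientation: [0.123, -3.137, -0.001]
ft_force: [-3.7, -0.7, 1.6]
width: 0.229
grasp_force: 1.5
```

```bash
python3 -c "
from h import *
print(tl())"
```

```text
(array([-29.4, -26.2]), np.float64(9.9), array([-3.7, -0.7,  1.6]), 31.93)
```

>>> step_arm --steps '[20, 0, 0, 0, 0, 0, 20, 40, 0, 0, 0, 0, 0, 20, 40, 0, -40, 0, 0, 0, 40, 40, 26, -80, 0, 0, 0, 87, 2, 26, -229, 0, 0, 0, 87, 2, 26, -229, 0, 0, 0, 87, 2, 26, -229, 0, 0, 0, 87, 2, 26, -229, 0, 0, 0, 87, 2, 26, -229, 0, 0, 0, 87, 2, 26, -229, 0, 0, 0, 87, 2, 26, -229, 0, 0, 0, 87, 2, 26, -229, 0, 0, 0, 87]'

```text
t: 32.93
tool_pos: [0.5059, 0.0028, 0.2371]
orientation: [0.123, -3.136, -0.002]
ft_force: [-0.5, 0.1, -1.1]
width: 0.905
grasp_force: 0.0
```

```bash
python3 - <<'E'
from h import *
print(tl(),get_state()["q"].round(2)); c=cap("wrist","w7")
E
```

```text
(array([-31.7,  -0.1]), np.float64(237.1), array([-0.5,  0.1, -1.1]), 32.93) [-0.15 -0.07  1.81  0.    1.41 -1.8 ]
```

View pics/w7.png

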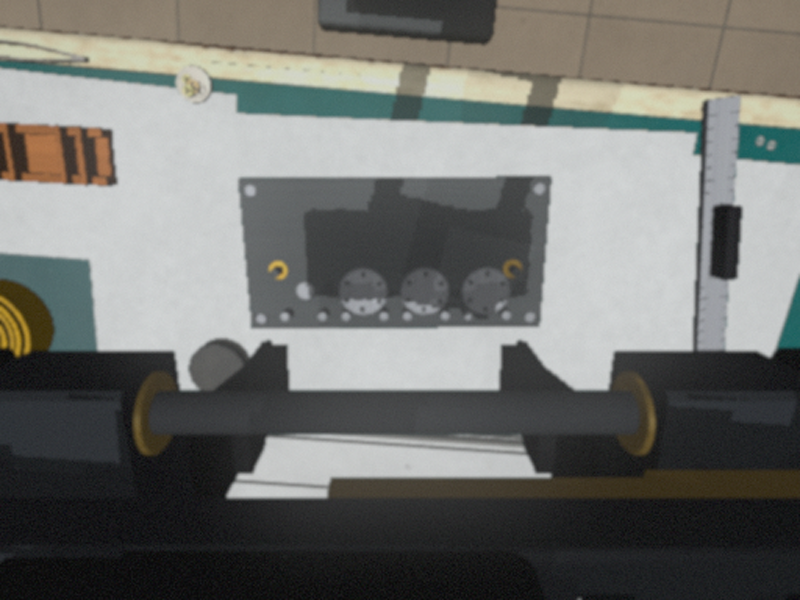

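```bash
python3 - <<'E'
from h import *
c=np.load("pics/w7.npz"); k=.64
W=ray(c,*(np.array([(705.5,98),(740,97)])*k).T,.008)[:,:2]; print("near end",W.mean(0))
W=ray(c,*(np.array([(726,204),(741,206),(711,277),(737,278)])*k).T,.028)[:,:2]; print(W,W.mean(0))
for z in (.12,.012): print(delta([.4726,.268,z],down(101.5)))
E
```

```text
near end [0.3635079  0.24565442]
[[0.44243868 0.2556018 ]
 [0.44301751 0.26763282]
 [0.50046376 0.25888506]
 [0.49961711 0.28008321]] [0.47138427 0.26555072]
(array([ 11.9, 266.9, 117.4]), array([ 0.1 , -0.22, -7.01]))
(array([ 11.5, 266.7, 225.4]), array([ 0.1 , -0.22, -7.01]))
```

>>> step_arm --steps '[12, 267, 117, 0, 0, -7, 87, 12, 267, 117, 0, 0, -7, 87, 12, 267, 117, 0, 0, -7, 87, 12, 267, 117, 0, 0, -7, 87, 12, 267, 117, 0, 0, -7, 70, 12, 267, 117, 0, 0, -7, 60, 12, 267, 117, 0, 0, -7, 50, 12, 267, 117, 0, 0, -7, 50, 12, 267, 117, 0, 0, -7, 50, 12, 267, 117, 0, 0, -7, 50, 12, 267, 117, 0, 0, -7, 50, 12, 267, 117, 0, 0, -7, 50, 12, 267, 117, 0, 0, -7, 50]'

```text
t: 34.07
tool_pos: [0.4749, 0.2669, 0.1229]
orientation: [-0.312, 3.126, 0.001]
ft_force: [-0.1, -0.4, -0.0]
width: 0.58
grasp_force: 0.0
```

```bash
python3 - <<'E'
from h import *
print(tl(),get_state()["q"].round(2)); c=cap("wrist","w8")
print(delta([.4726,.268,.0125],down(101.5)))
t=cap("top")
a=t["color"][130:240,110:240]; cv2.imwrite("pics/m8.png",np.hstack([cv2.resize(c["color"],(400,300)),cv2.resize(a,(355,300))])[:,:,::-1])
E
```

```text
(array([-41. , 265.7]), np.float64(122.9), array([-0.1, -0.4, -0. ]), 34.07) [ 0.37  0.12  1.83  0.    1.19 -1.4 ]
(array([  2. ,   1.3, 110.4]), array([ 0.05,  0.03, -0.1 ]))
```

View pics/m8.png

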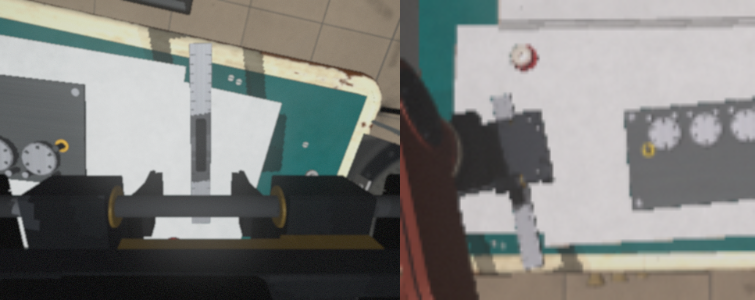

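The straightedge lies centred and straight between the fingers, with the rib at (200,148) in the left half. I lower and grip.

>>> step_arm --steps '[2, 1, 40, 0, 0, 0, 50, 2, 1, 75, 0, 0, 0, 50, 2, 1, 95, 0, 0, 0, 45, 2, 1, 105, 0, 0, 0, 40, 2, 1, 110, 0, 0, 0, 40, 2, 1, 110, 0, 0, 0, 40, 2, 1, 110, 0, 0, 0, 40, 2, 1, 110, 0, 0, 0, 8, 2, 1, 110, 0, 0, 0, 8, 2, 1, 110, 0, 0, 0, 8, 2, 1, 110, 0, 0, 0, 8, 2, 1, 110, 0, 0, 0, 8, 2, 1, 110, 0, 0, 0, 8]' --force 50

```text
t: 35.25
tool_pos: [0.4721, 0.2692, 0.0128]
orientation: [-0.315, 3.126, 0.002]
ft_force: [0.3, 1.5, 2.6]
width: 0.131
grasp_force: 50.0
```

```bash
python3 - <<'E'
from h import *
s=get_state(); print(tl(),s["width"],s["grasp_force"],s["tool_pos"])
E
```

```text
(array([-43.6, 268.1]), np.float64(12.8), array([0.3, 1.5, 2.6]), 35.25) 0.1310235120696987 50.00288665294647 [0.4721014  0.26915303 0.01275327]
```

>>> step_arm --steps '[0, 0, -20, 0, 0, 0, 8, 0, 0, -50, 0, 0, 0, 8, 0, 0, -90, 0, 0, 0, 8, 0, 0, -100, 0, 0, 0, 8, 0, 0, -100, 0, 0, 0, 8, 0, 0, -100, 0, 0, 0, 8, 0, 0, -100, 0, 0, 0, 8]'

```text
t: 35.83
tool_pos: [0.4703, 0.2678, 0.1099]
orientation: [0.314, -3.121, 0.001]
ft_force: [-0.3, 0.4, -2.6]
width: 0.13
grasp_force: 50.0
```

```bash
python3 - <<'E'
from h import *
s=get_state(); print(tl(),s["width"],s["grasp_force"],s["q"].round(2))
print(delta([*fx(-.06,0),.11],down(4.7)))
E
```

```text
(array([-45.5, 267. ]), np.float64(109.9), array([-0.3,  0.4, -2.6]), 35.83) 0.12969158184725083 49.9982625246048 [ 0.37  0.14  1.85  0.    1.17 -1.4 ]
(array([ 4.600e+01, -2.634e+02,  1.000e-01]), array([-0.22, -0.19, 96.8 ]))
```

>>> step_arm --steps '[5, -20, 0, 0, 0, 7, 8, 8, -40, 0, 0, 0, 14, 8, 11, -60, 0, 0, 0, 21, 8, 14, -80, 0, 0, 0, 28, 8, 17, -100, 0, 0, 0, 35, 8, 20, -120, 0, 0, 0, 42, 8, 23, -140, 0, 0, 0, 49, 8, 26, -160, 0, 0, 0, 56, 8, 30, -180, 0, 0, 0, 63, 8, 35, -200, 0, 0, 0, 70, 8, 40, -220, 0, 0, 0, 77, 8, 43, -240, 0, 0, 0, 84, 8, 46, -263, 0, 0, 0, 91, 8, 46, -263, 0, 0, 0, 96.8, 8, 46, -263, 0, 0, 0, 96.8, 8, 46, -263, 0, 0, 0, 96.8, 8, 46, -263, 0, 0, 0, 96.8, 8, 46, -263, 0, 0, 0, 96.8, 8]'

```text
t: 37.33
tool_pos: [0.4786, 0.0023, 0.1112]
orientation: [-2.123, -2.312, 0.001]
ft_force: [0.8, -0.5, -2.8]
width: 0.132
grasp_force: 50.0
```

```bash
python3 - <<'E'
from h import *
s=get_state(); print(tl(),s["width"],s["grasp_force"],s["q"].round(2))
print(delta([*fx(-.06,0),.03],down(4.7)))
c=cap("wrist","w9"); t=cap("top"); a=t["color"][140:230,170:290]
cv2.imwrite("pics/m9.png",np.hstack([cv2.resize(c["color"],(400,300)),cv2.resize(a,(400,300))])[:,:,::-1])
E
```

```text
(array([-58.9,   1.7]), np.float64(111.2), array([ 0.8, -0.5, -2.8]), 37.33) 0.13227960329020677 49.99824821949005 [-0.16 -0.02  2.    0.    1.16 -0.25]
(array([-1.7, -0.9, 81.2]), array([-0.13, -0.06,  0.17]))
```

View pics/m9.png

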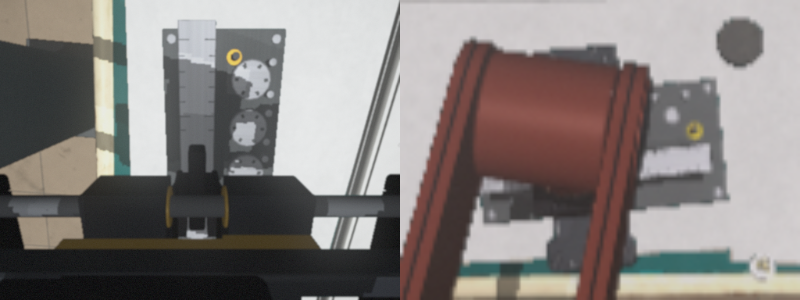

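```bash
python3 - <<'E'
from h import *
c=np.load("pics/w9.npz"); a=np.radians(FA); R=np.array([[np.cos(a),-np.sin(a)],[np.sin(a),np.cos(a)]])
g=cv2.cvtColor(c["color"],cv2.COLOR_RGB2GRAY)
for nm,p,z in (("end",[(229,27),(277,27)],.1065),("mid",[(232,180),(277,180)],.1065),("pinL",[(300,73)],.006)):
    W=ray(c,*np.array(p,float).T,z)[:,:2]; print(nm,((W-F)@R*1000).round(1).tolist())
P=pts(c); print("SE top z",P[40:60,240:265,2].mean(),P[140:160,240:265,2].mean())
print(g[15:40,250])
E
```

```text
end [[-69.7, 111.1], [-45.8, 111.2]]
mid [[-69.3, 32.6], [-43.7, 32.7]]
pinL [[-18.6, 99.6]]
SE top z 0.10621483282743402 0.10676158022309092
[227 227 228 226 227 228 227 228 228 223 210 199 202 205 203 204 204 203
 205 204 203 205 204 204 205]
```

>>> step_arm --steps '[-1, 0, 35, 0, 0, 0, 8, -1, 0, 65, 0, 0, 0, 8, -1, 0, 80, 0, 0, 0, 8, -1, 0, 87, 0, 0, 0, 8, -1, 0, 91, 0, 0, 0, 8, -1, 0, 93, 0, 0, 0, 8, -1, 0, 93, 0, 0, 0, 8, -1, 0, 93, 0, 0, 0, 8, -1, 0, 93, 0, 0, 0, 8]'

```text
t: 38.18
tool_pos: [0.4804, 0.0005, 0.0203]
orientation: [2.128, 2.31, 0.002]
ft_force: [0.1, 0.1, -2.2]
width: 0.134
grasp_force: 50.0
```

```bash
python3 - <<'E'
from h import *
s=get_state(); print(tl(),s["width"],s["grasp_force"])
E
```

```text
(array([-57.3,  -0.3]), np.float64(20.3), array([ 0.1,  0.1, -2.2]), 38.18) 0.13387701202549557 49.99817490577698
```

>>> step_arm --steps '[0, 0, 1, 0, 0, 0, 8, 0, 0, 2, 0, 0, 0, 8, 0, 0, 2, 0, 0, 0, 8, 0, 0, 2, 0, 0, 0, 8, 0, 0, 2, 0, 0, 0, 14, 0, 0, 2, 0, 0, 0, 18, 0, 0, 2, 0, 0, 0, 20, 0, 0, 2, 0, 0, 0, 20, 0, 0, -2, 0, 0, 0, 20, 0, 0, -2, 0, 0, 0, 20, 0, 0, -2, 0, 0, 0, 20]' --force 20

```text
t: 39.1
tool_pos: [0.4796, 0.0006, 0.0214]
orientation: [-2.128, -2.31, -0.0]
ft_force: [-0.1, 0.3, -0.2]
width: 0.231
grasp_force: 0.0
```

```bash
python3 - <<'E'
from h import *
s=get_state(); print(tl(),s["width"],s["grasp_force"])
E
```

```text
(array([-58.1,  -0.1]), np.float64(21.4), array([-0.1,  0.3, -0.2]), 39.1) 0.23135835990204792 0.0
```

>>> step_arm --steps '[0, 3, 0, 0, 0, 0, 20, 0, 6, 0, 0, 0, 0, 20, 0, 9, 0, 0, 0, 0, 20, 0, 12, 0, 0, 0, 0, 20, 0, 15, 0, 0, 0, 0, 20, 0, 17, 0, 0, 0, 0, 20, 0, 19, 0, 0, 0, 0, 20, 0, 21, 0, 0, 0, 0, 20, 0, 22.5, 0, 0, 0, 0, 20, 0, 24, 0, 0, 0, 0, 20, 0, 25, 0, 0, 0, 0, 20, 0, 26, 0, 0, 0, 0, 20, 0, 26.5, 0, 0, 0, 0, 20, 0, 27, 0, 0, 0, 0, 20, 0, 27, 0, 0, 0, 0, 20, 0, 27, 0, 0, 0, 0, 20]'

```text
t: 40.43
tool_pos: [0.5057, 0.0028, 0.021]
orientation: [-2.127, -2.31, 0.001]
ft_force: [-4.0, -0.5, 1.9]
width: 0.226
grasp_force: 2.1
```

```bash
python3 - <<'E'
from h import *
s=get_state(); print(tl(),s["width"],s["grasp_force"])
E
```

```text
(array([-31.9,  -0.1]), np.float64(21.0), array([-4. , -0.5,  1.9]), 40.43) 0.22610241365744688 2.138253226876259
```

>>> step_arm --steps '[0, 0.7, 0, 0, 0, 0, 20, 0, 1.5, 0, 0, 0, 0, 20, 0, 2, 0, 0, 0, 0, 20, 0, 2, 0, 0, 0, 0, 20, 0, 2, 0, 0, 0, 0, 20, 0, 2, 0, 0, 0, 0, 20]'

```text
t: 40.93
tool_pos: [0.506, 0.0029, 0.021]
orientation: [-2.125, -2.308, 0.006]
ft_force: [-10.3, -3.0, 9.5]
width: 0.232
grasp_force: 5.8
```

>>> step_arm --steps '[0, -2, 0, 0, 0, 0, 20, 0, -5, 0, 0, 0, 0, 20, 0, -5, -10, 0, 0, 0, 20, 0, -5, -40, 0, 0, 0, 20, -20, -5, -80, 0, 0, 0, 20, -55, -5, -220, 0, 0, 0, 20, -55, -5, -220, 0, 0, 0, 20, -55, -5, -220, 0, 0, 0, 20, -55, -5, -220, 0, 0, 0, 20, -55, -5, -220, 0, 0, 0, 20, -55, -5, -220, 0, 0, 0, 20, -55, -5, -220, 0, 0, 0, 20, -55, -5, -220, 0, 0, 0, 20]'

```text
t: 42.02
tool_pos: [0.507, -0.0518, 0.2395]
orientation: [-2.126, -2.309, 0.002]
ft_force: [-0.1, 0.4, -0.4]
width: 0.232
grasp_force: 0.0
```

```bash
python3 - <<'E'
from h import *
print(tl()); c=cap("wrist","w10")
E
```

```text
(array([-35.1, -54.6]), np.float64(239.5), array([-0.1,  0.4, -0.4]), 42.02)
```

View pics/w10.png

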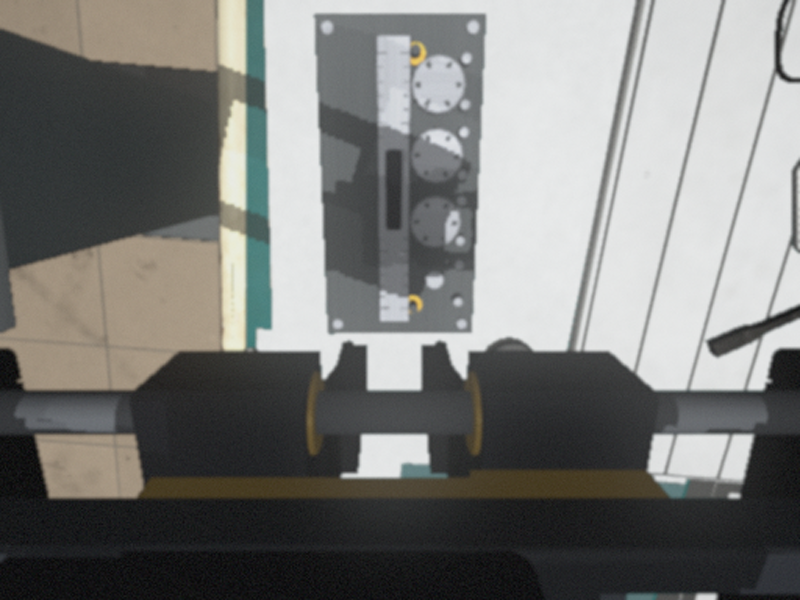

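```bash
python3 - <<'E'
from h import *
c=np.load("pics/w10.npz"); a=np.radians(FA); R=np.array([[np.cos(a),-np.sin(a)],[np.sin(a),np.cos(a)]]); k=.64
def L(p,z): return ((ray(c,*(np.array(p,float)*k).T,z)[:,:2]-F)@R*1000).round(1).tolist()
print("SE",L([(377,37),(410,36),(379,321),(409,321)],.013)); print("pins",L([(417,52.5),(415,303)],.006))
print("discs",L([(439,84),(437,155.5),(436,222)],.015)); print("nest4",L([(435,280.5)],.005))
g=cv2.cvtColor(c["color"],cv2.COLOR_RGB2HSV)[...,2]
for r in (34,60,100,140,190,200): print(r,g[r,238:268].tolist())
E
```

```text
SE [[-47.3, 108.7], [-22.8, 109.4], [-47.4, -113.4], [-21.3, -113.3]]
pins [[-17.2, 99.8], [-16.0, -99.1]]
discs [[-0.6, 76.2], [-0.8, 24.4], [-0.2, -27.6]]
nest4 [[1.0, -79.1]]
34 [115, 113, 124, 152, 176, 184, 185, 185, 186, 191, 200, 205, 207, 208, 207, 207, 207, 204, 196, 190, 191, 189, 188, 177, 140, 103, 94, 102, 102, 105]
60 [110, 110, 118, 144, 171, 188, 195, 199, 200, 201, 202, 212, 217, 219, 219, 219, 221, 221, 219, 216, 203, 194, 196, 193, 162, 134, 153, 179, 204, 210]
100 [77, 78, 78, 91, 113, 124, 130, 123, 105, 78, 63, 61, 64, 62, 62, 62, 61, 62, 72, 95, 106, 113, 114, 109, 101, 110, 117, 116, 107, 112]
140 [69, 67, 69, 76, 93, 105, 108, 108, 93, 68, 59, 53, 53, 53, 51, 57, 51, 58, 74, 95, 104, 107, 104, 92, 85, 90, 98, 99, 98, 98]
190 [115, 115, 114, 115, 124, 163, 187, 194, 201, 209, 209, 212, 214, 212, 213, 208, 197, 185, 178, 178, 178, 176, 170, 181, 203, 220, 222, 219, 215, 194]
200 [120, 117, 115, 117, 140, 182, 213, 216, 213, 212, 212, 211, 213, 214, 211, 213, 214, 213, 212, 213, 213, 211, 199, 177, 152, 132, 124, 120, 118, 122]
```

The straightedge touches both pins at (417,52) and (415,303), with its midline at about −35 mm and centred within about 2 mm. The three discs at (439,84), (437,155) and (436,222) are home with notches up.

```bash
python3 -c "
from bench import hand_in; print(hand_in())"
```

```text
the job is handed in; nothing more can be done
None
```

The job is handed in, with no verdict returned. All three case backs lie notched face up, home against their dowels, and the straightedge is released flat against both stop pins, centred within about 2 mm by the last camera measurement.

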